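# Clamp the mesh filter for scrubbing

### The arm

A 6-joint arm with a two-finger parallel gripper is mounted at the origin on the work surface. World frame = base frame: x ahead of the robot, y to its left, z up, the work surface at z = 0. Lengths are in m, angles in rad, forces in N, time in s.
With the tool pointing down it reaches from about 0.325 to 0.775 m from the base axis. Payload 5.5 kg.
Tool frame: the origin (TCP) lies between the finger pads; the fingertips stand 25 mm ahead of it and the grasp point (between the pads) lies 6 mm ahead of it; z points along the fingers, x is the direction in which the jaws open and shut, and the axes are right-handed (so a half turn about z gives the same grasp; the last joint's range is limited). The gripper opens to 85 mm and grips with 20 to 120 N. Pads are 22 mm wide; open, the fingers measure 114 mm over their backs; the gripper's body (76 mm by 85 mm) begins 54 mm behind the grasp point. The pads swing forward as they close: fully open they stand 13 mm farther back than shut.
Start: joints at [-1.325, 0.091, 1.231, -0, 1.82, -0.057], TCP at [0.179, -0.573, 0.231] pointing down, gripper open.
Joint ranges: [-2.87, 2.87], [-0.86, 2.18], [0.17, 2.46], [-1.51, 4.65], [0.06, 2.69], [-2.65, 2.65]. Speed limits (rad/s): [2.57, 2.57, 3.01, 3.14, 3.14, 3.14].

### API

Orientations are given as a 3x3 rotation matrix whose columns are the frame's x, y, z axes.
In Python, from bench import env, camera, get_calibration gives the robot as it stands.
- The arm moves only by the tool move_arm, never from a script. Its argument "commands" is a list of rows, each a list of 3 entries, a list of its own where there are three numbers: the opening, from 0 (shut) to 1 (fully open), then the shift along the world's x, y, z in cm, then the turn about the world's z in rad. In form: [[hand, [dx, dy, dz], spin], ...]. A call has 1 to 10 rows; each row shifts and turns the commanded pose from where the row before left it; what a row does not reach is not made up. A row lasts 1/8 s, in which the tool goes at most 62.5 mm and 10.7 degrees, less where a joint would pass 70% of its speed; a pose out of reach is approached as far as the arm can. A call is refused whole if a number of a shift passes 6.25 or a number of a turn 0.188, either way. A call with a gripper value outside its range is refused whole. The fingers move at their own pace and stop on an object; "squeeze" is the grip in N (left out, the last holds). Time passes only in rows, so rows that do not move let the fingers close. It gives the time, the measured TCP pose, the force and the opening at its end, in the units of the state.
- env.state(): the state, without advancing time (a new reading comes with each control period).
- camera(name): name is "scene" or "top" or "wrist"; returns the picture (480x640x3 uint8, blue, green, red); there is no depth.
- get_calibration(name): a dict with "K" (3x3 intrinsics, pixels), "dist_coeffs" ([k1, k2, p1, p2, k3] as OpenCV has them; the pictures are not rectified), "rvec" (rotation vector, rad) and "tvec" (3), from world to camera coordinates, as OpenCV has them. Camera axes: x right, y down, z forward; pixel columns grow to the right and rows downward; lengths in m; the calibration is good to about 2 mm. A picture is of the moment at which its call begins: read the wrist's pose just before it. get_calibration takes no time and is no camera call; for the wrist camera it gives the pose at the moment of the call.
- env.hand_in(): hands the job in, once; it reports no verdict.
The state is a dict: "time": time; "joint_positions": joint angles; "qvel": joint speeds; "joint_torque": joint torques, N m; "ee_pos": TCP position; "tool_rot": TCP orientation; "wrist_force": force on the tool from outside, world axes, zero at the start; "moment": the same for the moment, N m; "finger_gap": opening from 0.0 (shut) to 1.0 (fully open).
Only numpy, scipy, OpenCV 4.12 (cv2) and the standard library are available. Lean on these libraries where they do the work, as an engineer would, in place of code of your own. Each camera call takes 0.05 s, during which the arm holds its last target.

### The job

Get the mesh filter ready for scrubbing: lay it centred in the two V saddles of the cleaning cradle, swing the clamp arm over it to its stop, and turn the orange thumbscrew clockwise until its clutch slips for the first time, then stop at once and let go, leaving the filter held. Driving it on past the slip squeezes ever harder and dents the mesh, so do not; and leave the other things where they are.

Things in the scene. Friction and masses are not known exactly. Their poses are not given: they have to be found in the camera images.
- filter: the loose mesh filter: a grey steel-mesh cylinder, 52 mm in diameter and 130 mm long with blue end caps, about 0.16 kg, lying on its side on the worktop. Origin at its centre (26 mm above what it lies on); its x axis runs along its length. Both ends are alike for this job
- cradle: cleaning cradle, fixed: grey base plate 110 (x) x 225 (y) x 12 mm with two white V saddles, each 14 mm thick, 48 mm either side of the origin along y; 82 mm between them is free for fingers. Origin on the worktop midway between the saddles; +y runs along the saddles to the steel post (22 mm diameter, 115 mm high, at y = +110 mm); x across. V tips stand 46 mm high, 37 mm from the middle line
- seat (a point): where the filter's centre belongs: 55 mm above the worktop over the cradle's origin, same axes as the cradle. The seated filter lies parallel to y (either end first), its top 81 mm above the worktop
- clamp_arm: steel clamp arm: flat bar 24 mm wide, 115 to 129 mm above the worktop, swinging level about the post, reaching 119 mm from it. Origin on the post axis at the bar's underside; -y points along the bar to the thumbscrew. At its closed stop its yaw equals the cradle's. Starts open, 1.4 to 1.9 rad anticlockwise from above (over the cradle's +x side); closes clockwise; stiff pivot (0.15 N m), stays put
- screw_eye (a point): where the thumbscrew's vertical axis leaves the bar's underside, 110 mm from the post; over the cradle's origin when closed. A rubber foot of 26 mm diameter hangs below it, at the start 4 to 12 mm higher than a seated filter's top. Turning the knob clockwise from above lowers the foot 6 mm per rad (steep thread; knob height stays): 0.6 to 2.0 rad to contact, not to be told from the wing's direction
- knob_grip (a point): grip point of the orange thumbscrew, on its axis 170 mm above the worktop: wing 12 mm thick, 40 long, 34 tall (top at 181 mm) on a disc of 40 mm diameter (top 147 mm); x along the wing, z up. Drag 0.30 N m turning free; with the foot on the filter the torque soon rises to 0.42 N m: the clutch slips, the foot presses 20 N and stays so when let go. Slip adds 30 N per rad. No click, no stop. At rest the drag reads less
- tub: white plastic storage tub, 160 x 220 x 110 mm, fixed, hinged lid ajar; stands aside
- caddy: empty steel cutlery caddy, 90 x 150 x 100 mm, stands aside; origin at the centre of its underside
- brush: wooden dish brush lying on the worktop, about 200 mm long; leave it
- tumbler: upright glass tumbler, 72 mm across the rim, 100 mm tall; origin at the centre of its underside
- soap: green bottle, 64 mm in diameter, 150 mm tall; origin at the centre of its underside
- tea_jar: white jar, 80 mm in diameter, 110 mm tall; origin at the centre of its underside
- bowl: blue bowl, 130 mm across, 55 mm tall; origin at the centre of its underside
Not all that is in view belongs to the job. Of the things like the cradle, leave any that is yellow; of the rest the larger one is meant. What is shaped like the filter but black is not meant.

How it is judged:
On the way, in this order (a step that is already met when the one before it is completed fails the run):
1. the filter lies seated and centred in both saddles (horizontal distance between filter and cradle below 0.012 m and z of filter in the frame of cradle between 0.05 and 0.06 m and angle between the x axis of filter and the y axis of cradle, either way round below 0.1 rad), for 0.2 s.
2. the clamp arm is swung to its stop over the filter (all of step 1 and horizontal distance between knob_grip and cradle below 0.008 m), for 0.2 s.
3. the thumbscrew has been turned to the slip point of its clutch: the foot presses the filter with more than 15 N (all of step 2 and contact force between clamp_arm and filter above 15 N), for 0.1 s.
At the end, for the whole second after the job is handed in: filter at rest in both saddles (centre within 12 mm, axis height 50-60 mm, within 0.1 rad), thumbscrew axis within 8 mm of the cradle's middle, foot still pressing the filter with over 15 N (and never over 32 N) (all of step 3 and linear speed of filter below 0.01 m/s); the robot touches nothing.
It fails at once if the screw is driven on past its slip, or the arm forced, until the clamp presses the mesh with more than 32 N (contact force between clamp_arm and filter above 32 N).
It fails at once if one of the other things is moved by more than 30 mm (distance of any of caddy, brush, tumbler, soap, tea_jar, bowl from where it was at the start of the episode above 0.03 m).
It also fails if it takes over 72 s, if anything falls off the work surface, if the arm or the gripper's body presses on something with over 40 N, if the wrist force passes 120 N, or if a joint passes its speed limit or range.

## Working session

There is one attempt and no reset: what is moved stays moved. The work goes in short steps, Python scripts to look and compute and a tool call to move; the robot and the scene stay as the last step left them, time stands still between calls to the robot, and variables do not carry over. Pictures are saved under pics/ and viewed, and the job is handed in when it is done.

Besides the shell and the picture viewer there is one more tool, called after ">>>" in YAML: its name, and indented under it one key for each argument. move_arm: Moves the arm, as the interface text tells. Its arguments: {"type":"object","properties":{"commands":{"type":"array"},"squeeze":{"type":"number"}},"required":["commands"]}

```bash
mkdir -p pics
python3 - <<'E'
from bench import env, camera, get_calibration
import cv2
for n in ["scene","top","wrist"]:
    cv2.imwrite(f"pics/{n}0.png",camera(n)); c=get_calibration(n); print(n,c)
s=env.state(); print(s)
E
```

```text
scene {'K': array([[489.2047526 ,   0.        , 332.63594958],
       [  0.        , 489.2047526 , 236.2538801 ],
       [  0.        ,   0.        ,   1.        ]]), 'dist_coeffs': array([-0.05011507,  0.        ,  0.        ,  0.        ,  0.        ]), 'rvec': array([ 1.63990903,  1.90124726, -0.82310325]), 'tvec': array([ 0.08612242, -0.21079095,  1.68774111])}
top {'K': array([[527.3989845 ,   0.        , 320.63615265],
       [  0.        , 527.3989845 , 236.46930129],
       [  0.        ,   0.        ,   1.        ]]), 'dist_coeffs': array([-0.10513191,  0.        ,  0.        ,  0.        ,  0.        ]), 'rvec': array([ 2.14756446, -2.10482452,  0.1780474 ]), 'tvec': array([-0.02128009,  0.4469609 ,  1.42970696])}
wrist {'K': array([[403.3697226 ,   0.        , 322.10983622],
       [  0.        , 403.3697226 , 235.83642222],
       [  0.        ,   0.        ,   1.        ]]), 'dist_coeffs': array([-0.05262011,  0.        ,  0.        ,  0.        ,  0.        ]), 'rvec': array([-2.31003385,  1.69960535,  0.27948418]), 'tvec': array([-0.59882294, -0.04114531,  0.38047871])}
{'time': 0.15, 'joint_positions': array([-1.32469001e+00,  9.17141570e-02,  1.23162331e+00, -1.39293418e-05,
        1.81981178e+00, -5.67177781e-02]), 'qvel': array([-0.00043988, -0.00229788, -0.00466351,  0.00028358, -0.00049009,
        0.00236661]), 'joint_torque': array([ 4.44298974e-03, -4.59370887e+01, -4.18527317e+01,  1.57051641e-04,
        9.56703705e-03, -1.54914903e-05]), 'ee_pos': array([ 0.17886018, -0.57249004,  0.22998578]), 'tool_rot': array([[ 2.98213417e-01, -9.54499138e-01, -3.92323866e-04],
       [-9.54497952e-01, -2.98213666e-01,  1.50639754e-03],
       [-1.55485149e-03, -7.47556301e-05, -9.99998788e-01]]), 'wrist_force': array([ 0.59545074,  0.00672122, -0.55232085]), 'moment': array([-0.0047119 ,  0.02990399, -0.02378484]), 'finger_gap': 1.0025848681565632}
```

View pics/top0.png

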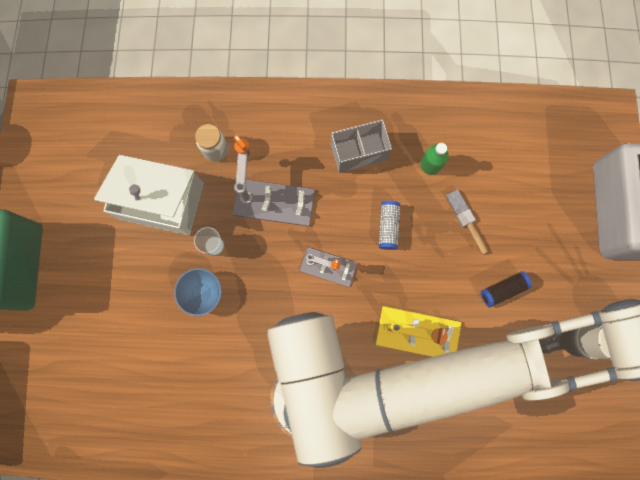

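View pics/scene0.png

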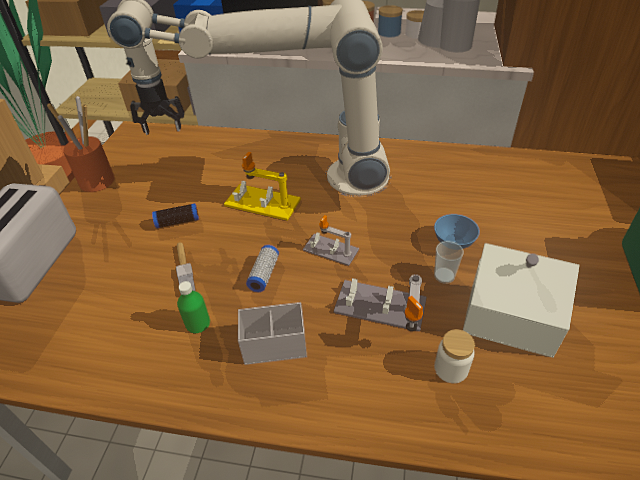

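View pics/wrist0.png

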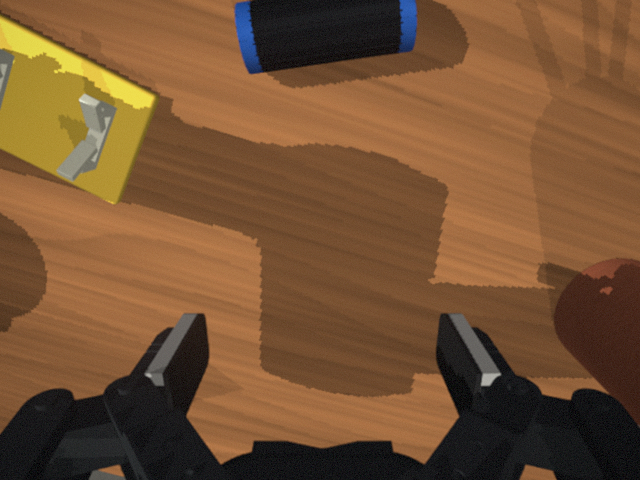

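```bash
cat > h.py <<'E'
import numpy as np, cv2
from bench import env, camera, get_calibration
def ray(c,uv):
    R=cv2.Rodrigues(c["rvec"])[0]; p=cv2.undistortPoints(np.array(uv,float).reshape(-1,1,2),c["K"],c["dist_coeffs"]).reshape(-1,2)
    d=np.c_[p,np.ones(len(p))]@R; o=-R.T@np.ravel(c["tvec"]); return o,d
def onz(c,uv,z):
    o,d=ray(c,uv); return o+d*((z-o[2])/d[:,2])[:,None]
def proj(c,P): return cv2.projectPoints(np.array(P,float).reshape(-1,1,3),c["rvec"],c["tvec"],c["K"],c["dist_coeffs"])[0].reshape(-1,2)
E
python3 - <<'E'
from h import *
t=cv2.imread("pics/top0.png"); c=get_calibration("top")
a=cv2.resize(t[120:240,180:320],None,fx=5,fy=5,interpolation=cv2.INTER_CUBIC); cv2.imwrite("pics/cA.png",a)
a=cv2.resize(t[180:290,290:420],None,fx=5,fy=5,interpolation=cv2.INTER_CUBIC); cv2.imwrite("pics/cB.png",a)
s=cv2.imread("pics/scene0.png")
a=cv2.resize(s[210:340,230:440],None,fx=3.8,fy=3.8,interpolation=cv2.INTER_CUBIC); cv2.imwrite("pics/cC.png",a)
E
```

```text
(no output)
```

View pics/cA.png

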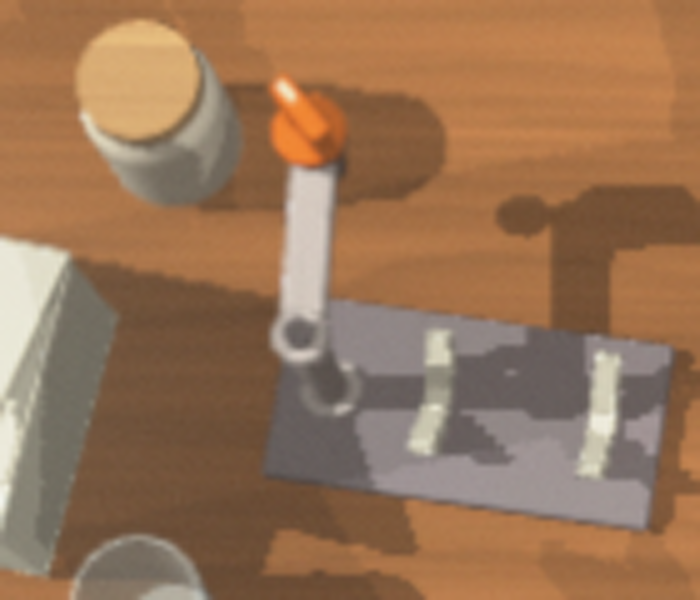

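View pics/cB.png

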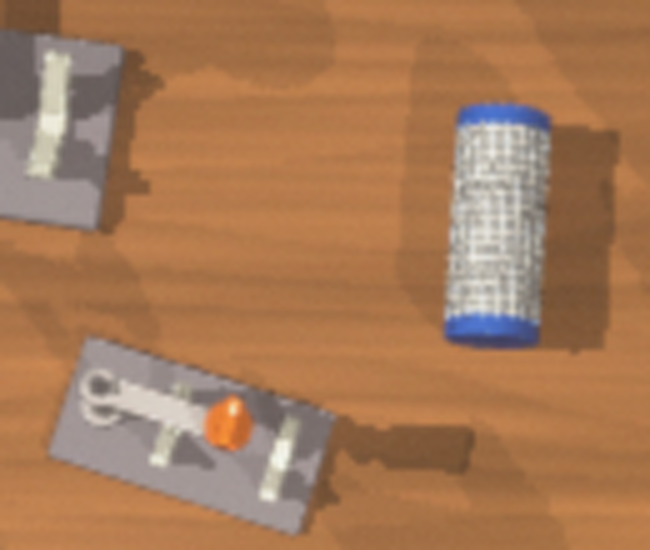

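View pics/cC.png

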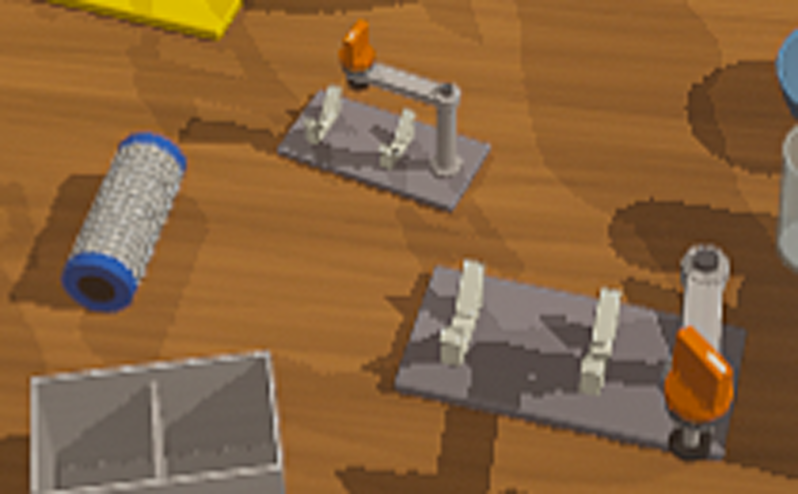

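Run:
```python
from h import *
t=cv2.imread("pics/top0.png"); c=get_calibration("top"); sc=get_calibration("scene"); s=cv2.imread("pics/scene0.png")
A=lambda p:(np.array(p,float)-2)/5+[180,120]
P=onz(c,A([[673,347],[650,528],[264,472]]),0.012); print("plate",P,np.linalg.norm(P[0]-P[1]),np.linalg.norm(P[1]-P[2]),"ctr",(P[0]+P[2])/2)
d=P[2]-P[1]; print("yaw from long edge",np.arctan2(-d[0],d[1]))
T=onz(c,A([[440,332],[422,455],[607,352],[590,478]]),0.046); print("tips",T,T.mean(0),np.linalg.norm(T[0]-T[1]),np.linalg.norm(T[:2].mean(0)-T[2:].mean(0)))
d=T[:2].mean(0)-T[2:].mean(0); print("yaw saddles",np.arctan2(-d[0],d[1]))
print("post top",onz(c,A([[299,337]]),0.129), "base",onz(c,A([[331,388]]),0.012))
h=cv2.cvtColor(t,cv2.COLOR_BGR2HSV)
m=cv2.inRange(h,(3,170,150),(18,255,255)); n,l,st,ce=cv2.connectedComponentsWithStats(m)
for i in range(1,n):
    if st[i,4]>40: print("or",st[i],ce[i])
b=cv2.inRange(h,(108,150,60),(130,255,255)); n,l,st,ce=cv2.connectedComponentsWithStats(b)
for i in range(1,n):
    if st[i,4]>30: print("blue",st[i],ce[i])
# filter silhouette crop B corners
B=lambda p:(np.array(p,float)-2)/5+[290,180]
F=onz(c,B([[459,110],[551,110],[541,342],[445,340]]),0.026);print(F, F.mean(0)); d=(F[0]+F[1]-F[2]-F[3])/2; print(np.linalg.norm(d),np.arctan2(d[1],d[0]))
# scene view: rims
h=cv2.cvtColor(s,cv2.COLOR_BGR2HSV); b=cv2.inRange(h,(108,150,60),(130,255,255)); n,l,st,ce=cv2.connectedComponentsWithStats(b)
for i in range(1,n):
    if st[i,4]>30: print("sblue",st[i],ce[i],onz(sc,[ce[i]],0.035))
C=lambda p:(np.array(p,float)-1.4)/3.8+[230,210]
print("knob scene wing top", C([[700,340]]), "plate corner", onz(sc,C([[436,266],[394,388],[720,455]]),.012))
print("scene tips",onz(sc,C([[471,265],[455,355],[608,292],[593,385]]),.046))
# knob: top wing at z .181, disc centre z.147
print("disc",onz(c,A([[309,130]]),.147),"wing ends top",onz(c,A([[285,84],[318,130]]),.181))
```

```text
plate [[0.59083104 0.00941782 0.012     ]
 [0.48407811 0.02008166 0.012     ]
 [0.51264317 0.24261732 0.012     ]] 0.10728422367310259 0.22436149514034004 ctr [0.5517371  0.12601757 0.012     ]
yaw from long edge -0.1276636136175186
tips [[0.58803407 0.140556   0.046     ]
 [0.51658777 0.14784142 0.046     ]
 [0.57802016 0.04573638 0.046     ]
 [0.50515956 0.05323047 0.046     ]] [0.54695039 0.09684107 0.046     ] 0.07181678949022696 0.09532012963023426
yaw saddles -0.11271284168701386
post top [[0.56119506 0.20630515 0.129     ]] base [[0.56293284 0.20627473 0.012     ]]
or [234 137  15  16 162] [240.58024691 145.06790123]
or [332 260   8  10  52] [335.21153846 264.84615385]
or [432 328   8  15  60] [434.91666667 334.66666667]
or [440 332   7  13  54] [442.57407407 338.42592593]
[[ 0.55379753 -0.18304655  0.026     ]
 [ 0.55490323 -0.23559512  0.026     ]
 [ 0.42103161 -0.22913379  0.026     ]
 [ 0.42113567 -0.17518959  0.026     ]] [ 0.48771701 -0.20574126  0.026     ]
0.13345889577393352 -0.053668766966239186
sblue [173   0  50  19 468] [196.51709402   8.12179487] [[-1.44383864 -1.12007877  0.035     ]]
sblue [192 204   6  15  48] [194.27083333 210.60416667] [[ 0.2916852  -0.47678767  0.035     ]]
sblue [153 212   5  14  40] [154.8 218.4] [[ 0.34284652 -0.58619722  0.035     ]]
sblue [250 277  16  11  54] [258.03703704 279.92592593] [[ 0.5395973  -0.20416856  0.035     ]]
knob scene wing top [[413.84210526 299.10526316]] plate corner [[0.4866882  0.02153752 0.012     ]
 [0.59826242 0.0083987  0.012     ]
 [0.62241973 0.22779875 0.012     ]]
scene tips [[0.51152294 0.04953064 0.046     ]
 [0.59106816 0.0488248  0.046     ]
 [0.52275713 0.14517446 0.046     ]
 [0.60305737 0.1412492  0.046     ]]
disc [[0.67101957 0.203779   0.147     ]] wing ends top [[0.68408642 0.21191819 0.181     ]
 [0.65890434 0.19320802 0.181     ]]
```

>>> move_arm:
  commands:
    - [1, [3.0, 3.6, 0], -0.036]
    - [1, [3.1, 3.7, 0], -0.036]
    - [1, [3.1, 3.7, 0], -0.036]
    - [1, [3.1, 3.7, 0], -0.036]
    - [1, [3.1, 3.7, 0], -0.036]
    - [1, [3.1, 3.7, 0], -0.036]
    - [1, [3.1, 3.7, 0], -0.036]
    - [1, [3.1, 3.7, 0], -0.036]
    - [1, [3.1, 3.7, 0], -0.036]
    - [1, [3.1, 3.7, 0], -0.033]

```text
time: 1.4
ee_pos: [0.4887, -0.2023, 0.2306]
tool_rot: [[-0.055, -0.998, -0.0], [-0.998, 0.055, 0.0], [-0.0, 0.0, -1.0]]
wrist_force: [0.7, 0.5, 0.8]
finger_gap: 0.999
```

>>> move_arm:
  commands:
    - [1, [0, 0, 0], 0]
    - [1, [0, 0, 0], 0]

```text
time: 1.65
ee_pos: [0.4876, -0.2039, 0.2305]
tool_rot: [[-0.054, -0.999, -0.001], [-0.999, 0.054, -0.0], [0.0, 0.001, -1.0]]
wrist_force: [0.1, 0.5, 0.2]
finger_gap: 1.0
```

Run:
```python
from h import *
c=get_calibration("wrist"); im=camera("wrist"); cv2.imwrite("pics/w1.png",im); np.save("w1.npy",c,allow_pickle=True)
print(env.state()["ee_pos"],env.state()["tool_rot"])
c2=get_calibration("top"); 
print(proj(c,[[.4877,-.2055,.026]]))
```

```text
[ 0.48739554 -0.20440256  0.23073409] [[-5.46542017e-02 -9.98505183e-01 -5.63164698e-04]
 [-9.98505293e-01  5.46543679e-02 -2.84012763e-04]
 [ 3.14367627e-04  5.46800440e-04 -9.99999801e-01]]
[[324.35660596 197.47388803]]
```

View pics/w1.png

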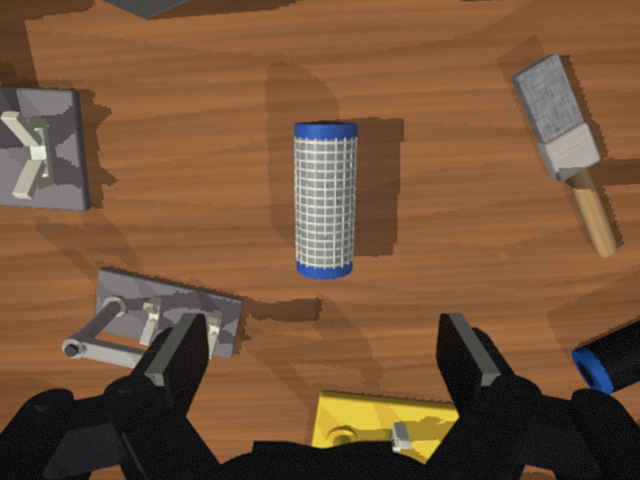

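Run:
```python
from h import *
c=np.load("w1.npy",allow_pickle=True).item(); im=cv2.imread("pics/w1.png")
h=cv2.cvtColor(im,cv2.COLOR_BGR2HSV); b=cv2.inRange(h,(105,120,40),(130,255,255)); n,l,st,ce=cv2.connectedComponentsWithStats(b)
for i in range(1,n):
    if st[i,4]>100: print(st[i],ce[i])
F=onz(c,[[294,127],[357,127],[353,272],[297,272]],.026); print(F,F.mean(0)); d=(F[0]+F[1]-F[2]-F[3])/2; print(np.linalg.norm(d),np.arctan2(d[1],d[0]))
```

```text
[295 123  61  17 883] [324.70441676 130.67157418]
[297 262  55  17 528] [323.21969697 271.45075758]
[572 347  42  48 950] [593.56315789 370.13789474]
[[ 0.54939843 -0.18332698  0.026     ]
 [ 0.54654351 -0.23595625  0.026     ]
 [ 0.4148426  -0.22857712  0.026     ]
 [ 0.41771749 -0.17611644  0.026     ]] [ 0.48212551 -0.2059942   0.026     ]
0.13189281702021646 -0.055337035088142104
```

>>> move_arm:
  commands:
    - [1, [-0.3, -0.1, -4], 0]
    - [1, [0, 0, -4], 0]
    - [1, [0, 0, -4], 0]
    - [1, [0, 0, -4], 0]
    - [1, [0, 0, -3.6], 0]
    - [1, [0, 0, 0], 0]
    - [0, [0, 0, 0], 0]
    - [0, [0, 0, 0], 0]
    - [0, [0, 0, 0], 0]
    - [0, [0, 0, 0], 0]
  squeeze: 40

```text
time: 2.95
ee_pos: [0.4861, -0.206, 0.0377]
tool_rot: [[-0.054, -0.999, 0.004], [-0.999, 0.054, -0.003], [0.003, -0.004, -1.0]]
wrist_force: [-1.4, -0.8, 5.4]
finger_gap: 0.476
```

>>> move_arm:
  commands:
    - [0, [0, 0, 0], 0]
    - [0, [0, 0, 0], 0]

```text
time: 3.2
ee_pos: [0.486, -0.206, 0.0377]
tool_rot: [[-0.054, -0.999, 0.003], [-0.999, 0.054, -0.003], [0.003, -0.004, -1.0]]
wrist_force: [-1.7, -2.2, 4.9]
finger_gap: 0.474
```

Run:
```python
from h import *
cv2.imwrite("pics/w2.png",camera("wrist")); s=camera("scene"); cv2.imwrite("pics/s2.png",cv2.resize(s[180:320,180:340],None,fx=4.5,fy=4.2,interpolation=cv2.INTER_CUBIC))
```

```text
(no output)
```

View pics/w2.png

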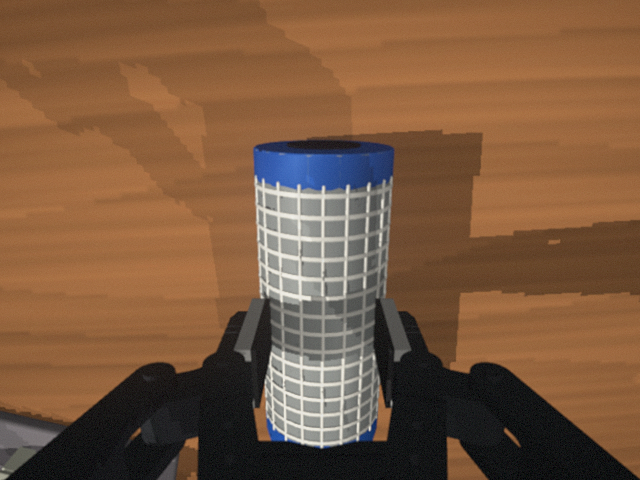

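View pics/s2.png

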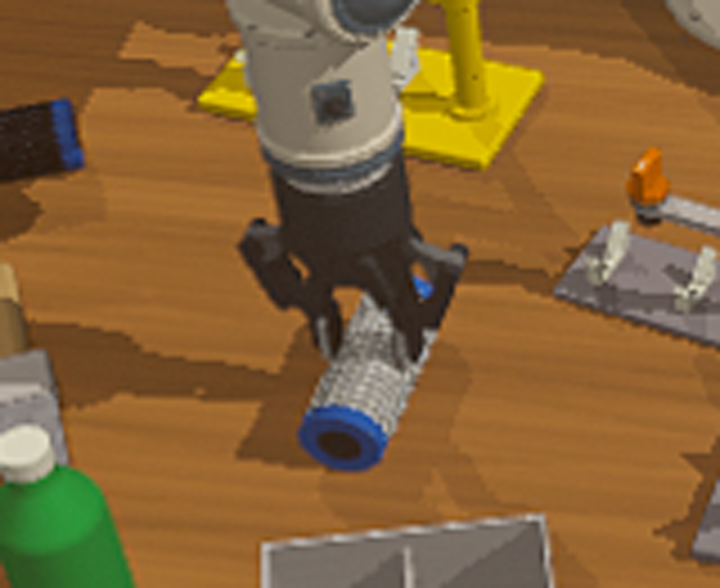

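>>> move_arm:
  commands:
    - [0, [0, 0, 3], 0]
    - [0, [0, 0, 5], 0]
    - [0, [0, 0, 5], 0]
    - [0, [0, 0, 5], 0]
    - [0, [0, 0, 0], 0]

```text
time: 3.92
ee_pos: [0.4866, -0.2055, 0.2214]
tool_rot: [[-0.054, -0.998, 0.01], [-0.999, 0.054, -0.005], [0.004, -0.01, -1.0]]
wrist_force: [1.0, -0.4, -1.9]
finger_gap: 0.468
```

>>> move_arm:
  commands:
    - [0, [0.6, 3, 0], 0.15]
    - [0, [0.6, 3, 0], 0.15]
    - [0, [0.6, 3, 0], 0.15]
    - [0, [0.6, 3, 0], 0.15]
    - [0, [0.6, 3, 0], 0.15]
    - [0, [0.6, 3, 0], 0.15]
    - [0, [0.6, 3, 0], 0.15]
    - [0, [0.6, 3, 0], 0.15]
    - [0, [0.6, 3, 0], 0.15]
    - [0, [0.6, 3, 0], 0.15]

```text
time: 5.18
ee_pos: [0.5448, 0.0963, 0.2141]
tool_rot: [[0.993, -0.12, -0.001], [-0.12, -0.993, -0.0], [-0.001, 0.0, -1.0]]
wrist_force: [0.5, 0.1, -0.3]
finger_gap: 0.003
```

>>> move_arm:
  commands:
    - [0, [0, 0, 0], 0]
    - [0, [0, 0, 0], 0]
    - [0, [0, 0, 0], 0]

```text
time: 5.55
ee_pos: [0.5448, 0.0944, 0.2148]
tool_rot: [[0.992, -0.127, -0.0], [-0.127, -0.992, -0.0], [-0.0, 0.0, -1.0]]
wrist_force: [0.4, -0.8, 0.5]
finger_gap: -0.002
```

Run:
```python
from h import *
c=get_calibration("wrist"); im=camera("wrist"); cv2.imwrite("pics/w3.png",im); np.save("w3.npy",c,allow_pickle=True)
t=camera("top"); cv2.imwrite("pics/t3.png",cv2.resize(t[120:240,180:340],None,fx=5,fy=5,interpolation=cv2.INTER_CUBIC))
s=camera("scene"); cv2.imwrite("pics/s3.png",cv2.resize(s[150:350,280:480],None,fx=3,fy=3,interpolation=cv2.INTER_CUBIC))
print(env.state()["ee_pos"],env.state()["tool_rot"],env.state()["joint_positions"])
```

```text
[0.5449151  0.09457584 0.2149821 ] [[ 9.92004284e-01 -1.26203975e-01  2.40313044e-04]
 [-1.26203967e-01 -9.92004313e-01 -4.89021114e-05]
 [ 2.44563217e-04  1.81826447e-05 -9.99999970e-01]] [ 1.10380410e-01 -3.83453508e-02  1.39048536e+00 -7.69037274e-05
  1.78921918e+00  2.36905151e-01]
```

View pics/w3.png

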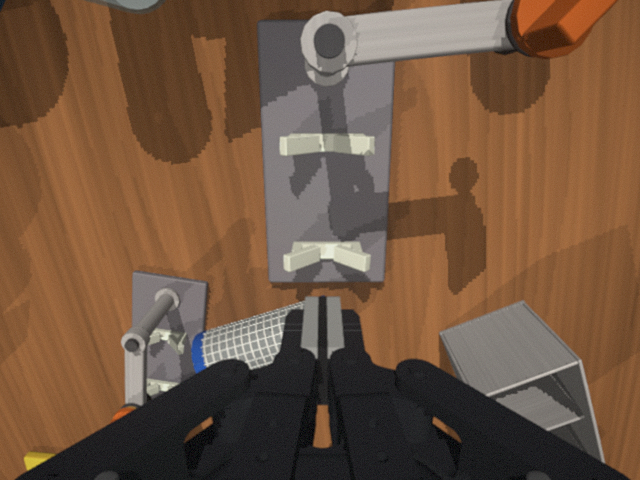

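View pics/t3.png

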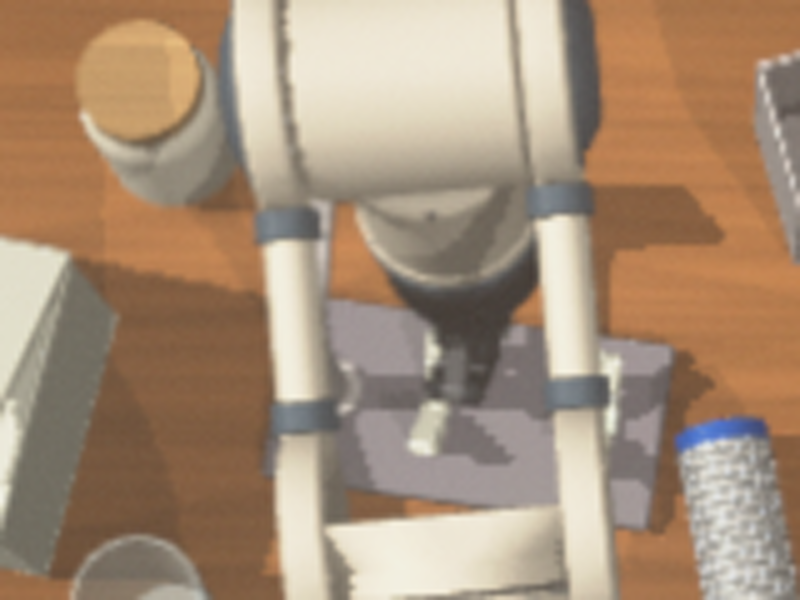

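View pics/s3.png

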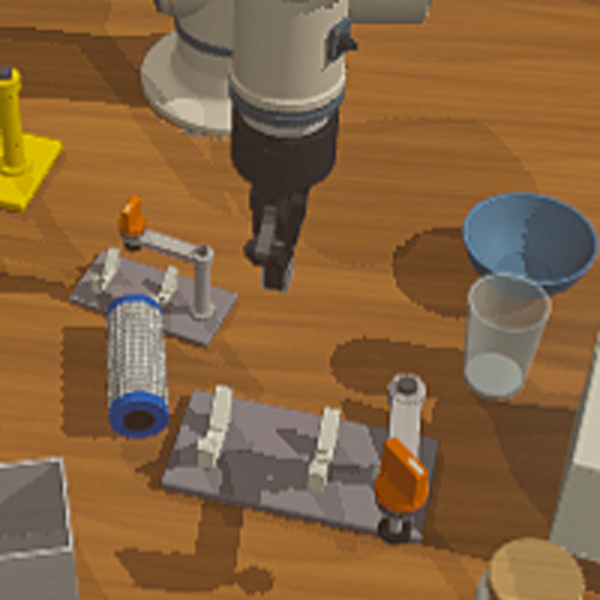

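Run:
```python
from h import *
im=cv2.imread("pics/w3.png")
cv2.imwrite("pics/w3a.png",cv2.resize(im[0:300,240:440],None,fx=2.6,fy=2,interpolation=cv2.INTER_CUBIC)) if 0 else cv2.imwrite("pics/w3a.png",cv2.resize(im[110:300,250:410],None,fx=3.1,fy=3.1,interpolation=cv2.INTER_CUBIC))
cv2.imwrite("pics/w3b.png",cv2.resize(im[270:400,110:320],None,fx=3.5,fy=3.5,interpolation=cv2.INTER_CUBIC))
t=camera("top"); cv2.imwrite("pics/t3b.png",cv2.resize(t[180:300,270:400],None,fx=5,fy=5,interpolation=cv2.INTER_CUBIC))
cv2.imwrite("pics/t3raw.png",t)
```

```text
(no output)
```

View pics/w3a.png

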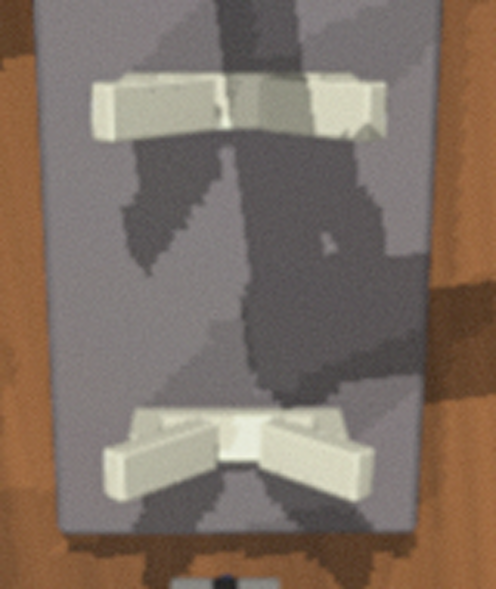

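View pics/t3b.png

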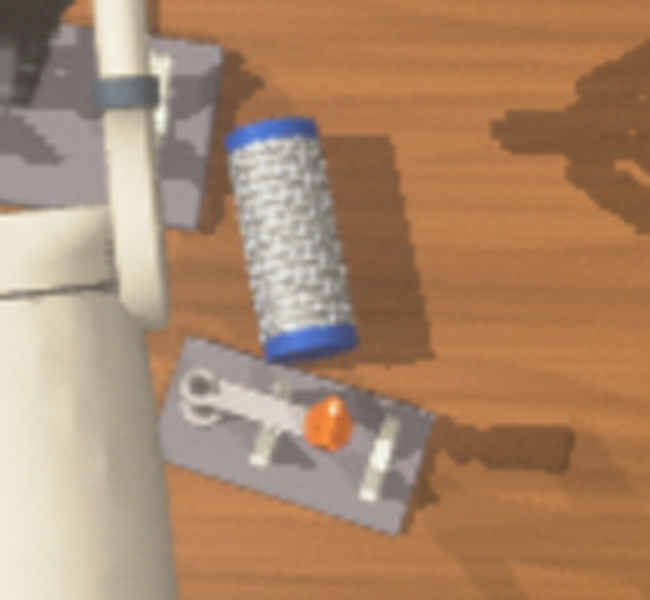

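Run:
```python
from h import *
c=np.load("w3.npy",allow_pickle=True).item()
W=lambda p:(np.array(p,float)-1)/3.1+[250,110]
print("cam",ray(c,[[320,240]])[0])
P=onz(c,W([[60,532],[416,532]]),.012); print("near plate edge",P,P.mean(0),np.linalg.norm(P[0]-P[1]),"yaw",np.arctan2(*(P[1]-P[0])[[1,0]]))
# near saddle outer tips, corners; far saddle
N=onz(c,W([[125,501],[358,501],[105,455],[373,450]]),.046); print(N); 
Fr=onz(c,W([[95,141],[386,138],[92,83],[386,82]]),.046); print(Fr)
o=np.array([.549,.0965]);y=-.12
R=np.array([[np.cos(y),-np.sin(y)],[np.sin(y),np.cos(y)]])
def lp(a): return np.r_[o+R@a[:2],a[2]]
for a in [(-.037,-.055,.046),(.037,-.055,.046),(-.037,-.041,.046),(.037,-.041,.046),(-.037,.041,.046),(.037,.041,.046),(-.037,.055,.046),(.037,.055,.046),(0,.11,.129)]:
    print(a,(proj(c,[lp(a)])[0]-[250,110])*3.1, proj(c,[lp(a)])[0])
t=get_calibration("top")
B=lambda p:(np.array(p,float)-2)/5+[270,180]
F=onz(t,B([[229,145],[317,125],[357,338],[268,358]]),.026);print(F, F.mean(0)); d=(F[0]+F[1]-F[2]-F[3])/2; print(np.linalg.norm(d),np.arctan2(d[1],d[0]))
print("small cradle", onz(t,B([[185,338],[436,412],[402,535],[158,455]]),.01))
print("small knob top",onz(t,B([[330,400]]),.11))
F=onz(c,[[194,337],[302,304]],.052);print("wrist filter",F)
```

```text
cam [0.55482381 0.17629726 0.35781045]
near plate edge [[0.48457261 0.02235458 0.012     ]
 [0.59186888 0.00854292 0.012     ]] [0.53822074 0.01544875 0.012     ] 0.1081815616929945 yaw -0.12802047746898249
[[0.51058007 0.04437315 0.046     ]
 [0.5732985  0.03629978 0.046     ]
 [0.50731727 0.05830773 0.046     ]
 [0.57866632 0.05057688 0.046     ]]
[[0.517954   0.14091155 0.046     ]
 [0.58936341 0.13248785 0.046     ]
 [0.51944707 0.15488171 0.046     ]
 [0.59057889 0.14599461 0.046     ]]
(-0.037, -0.055, 0.046) [105.04612056 495.53997912] [283.88584534 269.85160617]
(0.037, -0.055, 0.046) [378.08554839 493.52419865] [371.96308013 269.2013544 ]
(-0.037, -0.041, 0.046) [103.01631731 447.3628279 ] [283.2310701  254.31058965]
(0.037, -0.041, 0.046) [379.77532257 445.3066631 ] [372.50816857 253.64731068]
(-0.037, 0.041, 0.046) [ 90.42251793 137.48924898] [279.16855417 154.35137064]
(0.037, 0.041, 0.046) [390.0481113  135.18243852] [375.82197139 153.60723823]
(-0.037, 0.055, 0.046) [88.16022566 79.61961063] [278.43878247 135.68374537]
(0.037, 0.055, 0.046) [391.85090331  77.26846162] [376.4035172 134.9253102]
(0, 0.11, 0.129) [ 244.75224353 -215.01093843] [328.95233662  40.64163276]
[[ 0.52963672  0.00435247  0.026     ]
 [ 0.54225795 -0.04539263  0.026     ]
 [ 0.42022968 -0.06980699  0.026     ]
 [ 0.40793448 -0.02019585  0.026     ]] [ 0.47501471 -0.03276075  0.026     ]
0.1242999484467578 0.19824981419974944
small cradle [[ 0.4208206   0.02709864  0.01      ]
 [ 0.38139638 -0.11540664  0.01      ]
 [ 0.31170316 -0.09705668  0.01      ]
 [ 0.35396005  0.04061535  0.01      ]]
small knob top [[ 0.3738167 -0.0535883  0.11     ]]
wrist filter [[ 0.4175217  -0.00484991  0.052     ]
 [ 0.51689785  0.01570578  0.052     ]]
```

View pics/w3b.png

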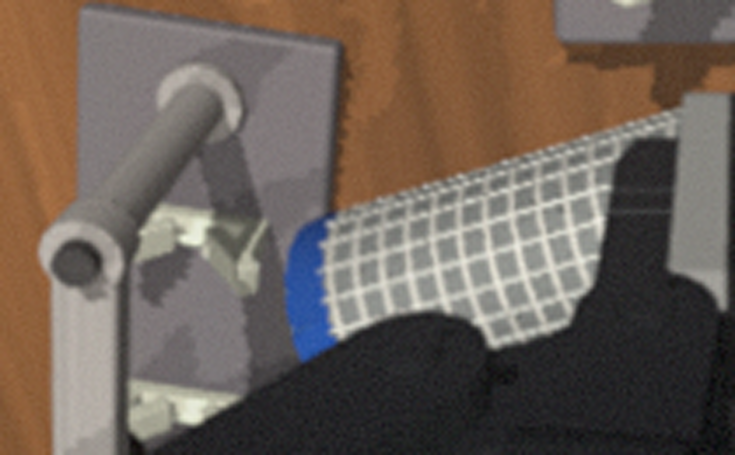

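>>> move_arm:
  commands:
    - [1, [-0.9, -1.6, 0.5], -0.156]
    - [1, [-0.9, -1.6, 0.5], -0.156]
    - [1, [-0.9, -1.6, 0.5], -0.156]
    - [1, [-0.9, -1.6, 0.5], -0.156]
    - [1, [-0.9, -1.6, 0], -0.156]
    - [1, [-0.9, -1.6, 0], -0.156]
    - [1, [-0.8, -1.6, 0], -0.156]
    - [1, [-0.8, -1.5, 0], -0.156]
    - [1, [0, 0, 0], 0]
    - [1, [0, 0, 0], 0]

```text
time: 7.0
ee_pos: [0.4751, -0.0315, 0.2349]
tool_rot: [[0.199, -0.98, 0.0], [-0.98, -0.199, 0.0], [-0.0, -0.0, -1.0]]
wrist_force: [0.9, -0.3, 0.7]
finger_gap: 0.998
```

Run:
```python
from h import *
c=get_calibration("wrist"); im=camera("wrist"); cv2.imwrite("pics/w4.png",im); np.save("w4.npy",c,allow_pickle=True)
t=camera("top"); s=camera("scene"); cv2.imwrite("pics/s4.png",cv2.resize(s[210:310,290:390],None,fx=6,fy=6,interpolation=cv2.INTER_CUBIC))
print(env.state()["time"],env.state()["ee_pos"],env.state()["tool_rot"])
```

```text
7.15 [ 0.47508987 -0.03123955  0.23480346] [[ 1.98597111e-01 -9.80081205e-01 -1.38473631e-04]
 [-9.80081189e-01 -1.98597136e-01  1.98980765e-04]
 [-2.22517775e-04  9.61983961e-05 -9.99999971e-01]]
```

View pics/w4.png

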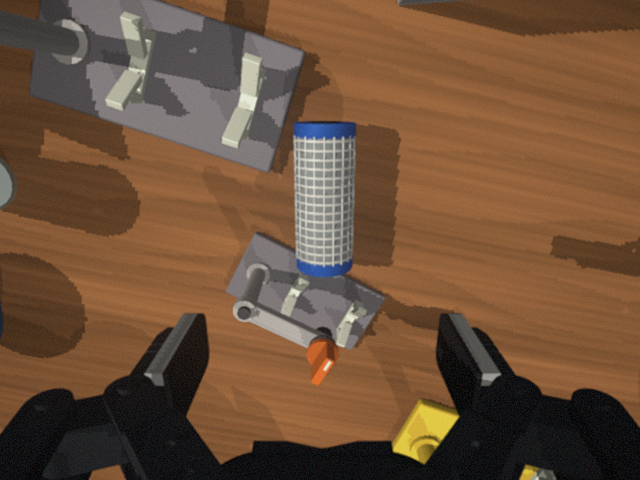

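View pics/s4.png

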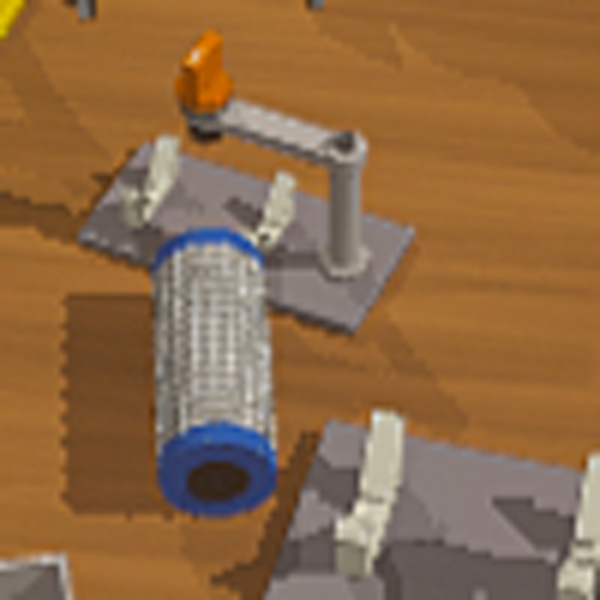

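Run:
```python
from h import *
c=np.load("w4.npy",allow_pickle=True).item(); im=cv2.imread("pics/w4.png")
h=cv2.cvtColor(im,cv2.COLOR_BGR2HSV); b=cv2.inRange(h,(105,120,40),(130,255,255)); n,l,st,ce=cv2.connectedComponentsWithStats(b)
for i in range(1,n):
    if st[i,4]>100: print(st[i],ce[i])
F=onz(c,[[294,127],[356,127],[352,271],[297,271]],.026); print(F,F.mean(0)); d=(F[0]+F[1]-F[2]-F[3])/2; print(np.linalg.norm(d),np.arctan2(d[1],d[0]))
# tool-frame coords of centre in w1 for calibration
cv2.imwrite("pics/w4c.png",cv2.resize(im[100:300,220:400],None,fx=3,fy=3,interpolation=cv2.INTER_CUBIC))
```

```text
[294 122  61  17 874] [323.71395881 129.69565217]
[297 259  55  18 549] [323.34790528 269.07468124]
[[ 0.52972742  0.00451062  0.026     ]
 [ 0.54015568 -0.04698117  0.026     ]
 [ 0.4102229  -0.07291002  0.026     ]
 [ 0.39987835 -0.02175051  0.026     ]] [ 0.46999609 -0.03428277  0.026     ]
0.13248622269382243 0.19826006754762943
```

View pics/w4c.png

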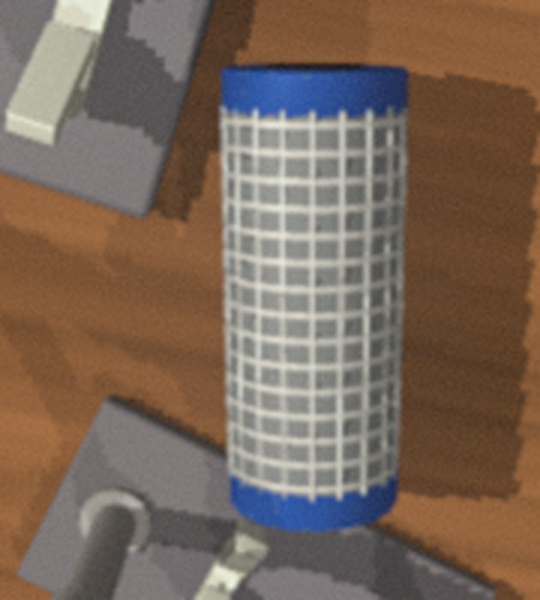

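>>> move_arm:
  commands:
    - [0.85, [-0.4, -0.3, -4], 0]
    - [0.85, [0, 0, -4], 0]
    - [0.85, [0, 0, -4], 0]
    - [0.85, [0, 0, -4], 0]
    - [0.85, [0, 0, -3], 0]
    - [0.85, [0, 0, -1.7], 0]
    - [0.85, [0, 0, 0], 0]

```text
time: 8.02
ee_pos: [0.4703, -0.0344, 0.0269]
tool_rot: [[0.197, -0.98, -0.002], [-0.98, -0.197, 0.0], [-0.001, 0.002, -1.0]]
wrist_force: [0.7, -0.4, 0.5]
finger_gap: 0.85
```

>>> move_arm:
  commands:
    - [0, [0, 0, 0], 0]
    - [0, [0, 0, 0], 0]
    - [0, [0, 0, 0], 0]
    - [0, [0, 0, 0], 0]
    - [0, [0, 0, 0], 0]
  squeeze: 50

```text
time: 8.65
ee_pos: [0.4723, -0.0348, 0.0304]
tool_rot: [[0.197, -0.98, 0.004], [-0.98, -0.197, -0.0], [0.001, -0.004, -1.0]]
wrist_force: [-1.3, 1.0, 7.0]
finger_gap: 0.542
```

>>> move_arm:
  commands:
    - [0, [0, 0, 0], 0]
    - [0, [0, 0, 0], 0]

```text
time: 8.9
ee_pos: [0.4723, -0.0348, 0.0304]
tool_rot: [[0.197, -0.98, 0.004], [-0.98, -0.197, -0.0], [0.001, -0.004, -1.0]]
wrist_force: [-1.3, 0.9, 6.9]
finger_gap: 0.543
```

>>> move_arm:
  commands:
    - [0, [0, 0, 0.5], 0]
    - [0, [0, 0, 1.5], 0]
    - [0, [0, 0, 2], 0]
    - [0, [0, 0, 0], 0]
    - [0, [0, 0, 0], 0]

```text
time: 9.52
ee_pos: [0.4708, -0.0347, 0.0676]
tool_rot: [[0.196, -0.981, -0.0], [-0.981, -0.196, -0.0], [-0.0, 0.0, -1.0]]
wrist_force: [0.9, 1.2, -2.0]
finger_gap: 0.544
```

Run:
```python
from h import *
cv2.imwrite("pics/w5.png",camera("wrist")); s=camera("scene"); cv2.imwrite("pics/s5.png",cv2.resize(s[210:310,290:390],None,fx=6,fy=6,interpolation=cv2.INTER_CUBIC))
```

```text
(no output)
```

View pics/w5.png

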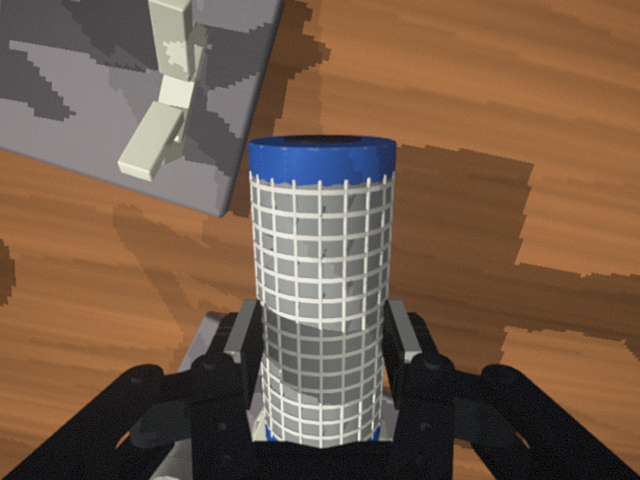

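View pics/s5.png

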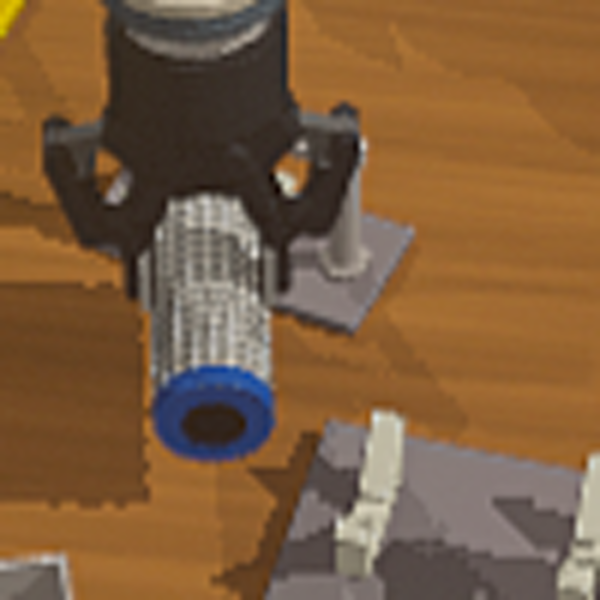

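Run:
```python
from h import *
c=get_calibration("wrist"); s=env.state(); p=s["ee_pos"]; R=s["tool_rot"]; print(p)
ctr=p+R@[0,0,.0044]; ax=R[:,1]; ax=ax if ax[0]>0 else -ax
for o in (-.006,0,.006):
  print(o,[proj(c,[ctr+ax*(.065+o)+np.array([0,0,.026])])[0], proj(c,[ctr+ax*(.065+o)+R[:,0]*.026])[0], proj(c,[ctr+ax*(.065+o)-R[:,0]*.026])[0]])
```

```text
[ 0.47038934 -0.03465789  0.06694442]
-0.006 [array([324.12032703, 179.24767094]), array([394.92619456, 166.00566389]), array([252.64531598, 166.1166179 ])]
0 [array([324.13439588, 159.38159799]), array([395.80691743, 149.39808725]), array([251.77872152, 149.50703197])]
0.006 [array([324.1483381 , 138.93640449]), array([396.69522416, 132.39746225]), array([250.90423033, 132.50415235])]
```

>>> move_arm:
  commands:
    - [0, [0, 0, 2], 0]
    - [0, [0, 0, 3.5], 0]
    - [0, [0, 0, 3.5], 0]
    - [0, [0, 0, 3], 0]
    - [0, [0, 0, 0], 0]

```text
time: 10.25
ee_pos: [0.4723, -0.0349, 0.1917]
tool_rot: [[0.197, -0.98, 0.006], [-0.981, -0.197, -0.001], [0.002, -0.006, -1.0]]
wrist_force: [0.5, 0.6, -1.1]
finger_gap: 0.541
```

>>> move_arm:
  commands:
    - [0, [0.5, 0.8, 0], 0.08]
    - [0, [1, 1.6, 0], 0.15]
    - [0, [1, 1.6, 0], 0.15]
    - [0, [1, 1.6, 0], 0.15]
    - [0, [1, 1.6, 0], 0.15]
    - [0, [1, 1.6, 0], 0.15]
    - [0, [1, 1.6, 0], 0.15]
    - [0, [0.8, 1.6, 0], 0.15]
    - [0, [0.5, 0.9, 0], 0.12]
    - [0, [0, 0, 0], 0]

```text
time: 11.5
ee_pos: [0.5485, 0.0947, 0.1861]
tool_rot: [[0.992, -0.123, -0.003], [-0.123, -0.992, -0.0], [-0.003, 0.001, -1.0]]
wrist_force: [-0.3, 0.3, -1.7]
finger_gap: 0.544
```

Run:
```python
from h import *
c=get_calibration("wrist"); im=camera("wrist"); cv2.imwrite("pics/w6.png",im); np.save("w6.npy",c,allow_pickle=True)
s=env.state(); print(s["time"],s["ee_pos"],np.arctan2(s["tool_rot"][1,0],s["tool_rot"][0,0]),s["finger_gap"])
```

```text
11.55 [0.54839733 0.09426822 0.18642434] -0.12499909579830822 0.5427048346732516
```

View pics/w6.png

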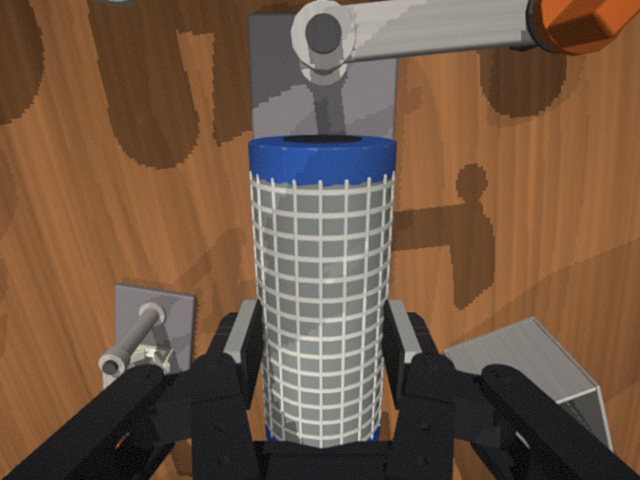

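Run:
```python
from h import *
im=cv2.imread("pics/w6.png"); a=cv2.resize(im[125:200,240:405],None,fx=4.8,fy=4.8,interpolation=cv2.INTER_CUBIC); cv2.imwrite("pics/w6c.png",cv2.convertScaleAbs(a,alpha=1.6,beta=10))
```

```text
(no output)
```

View pics/w6c.png

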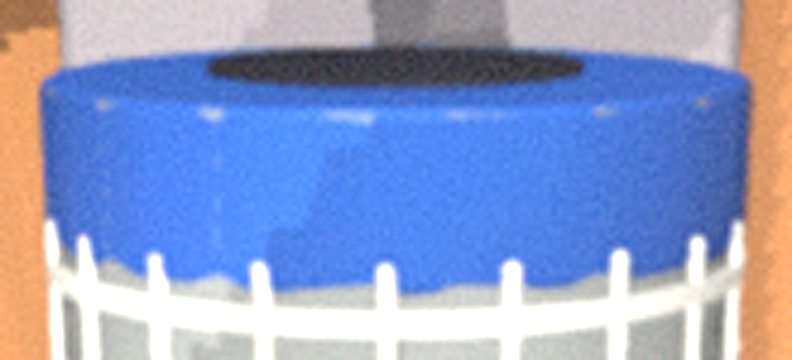

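>>> move_arm:
  commands:
    - [0, [0, -0.1, -3.5], 0]
    - [0, [0, 0, -3.5], 0]
    - [0, [0, 0, -2.5], 0]
    - [0, [0, 0, -1.5], 0]
    - [0, [0, 0, -1], 0]
    - [0, [0, 0, 0], 0]
    - [0, [0, 0, 0], 0]

```text
time: 12.42
ee_pos: [0.5495, 0.0933, 0.0691]
tool_rot: [[0.992, -0.123, 0.002], [-0.123, -0.992, 0.0], [0.002, -0.0, -1.0]]
wrist_force: [-0.5, -0.1, -1.6]
finger_gap: 0.541
```

Run:
```python
from h import *
s=camera("scene"); cv2.imwrite("pics/s7.png",cv2.resize(s[190:350,310:470],None,fx=3.7,fy=3.7,interpolation=cv2.INTER_CUBIC))
st=env.state(); print(st["ee_pos"],st["wrist_force"])
```

```text
[0.54963135 0.09333812 0.06921146] [ 0.33818803  0.3744465  -1.621828  ]
```

View pics/s7.png

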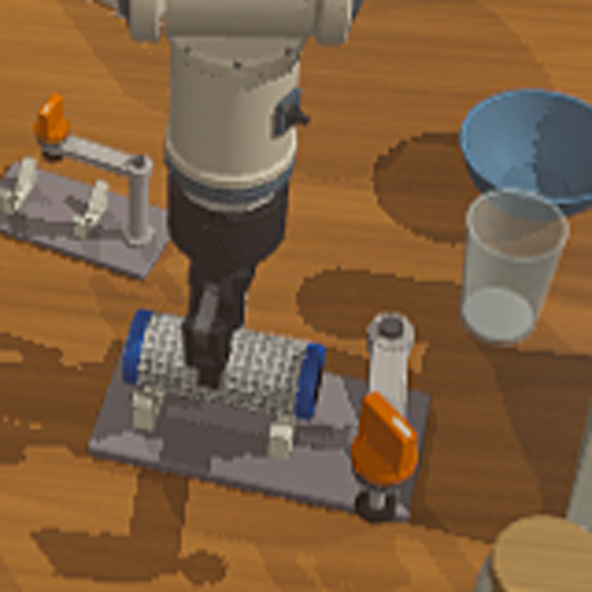

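>>> move_arm:
  commands:
    - [0, [-0.05, 0, -0.5], 0]
    - [0, [0, 0, -0.3], 0]
    - [0, [0, 0, -0.1], 0]
    - [0, [0, 0, 0], 0]

```text
time: 12.98
ee_pos: [0.5484, 0.0933, 0.0595]
tool_rot: [[0.992, -0.123, 0.0], [-0.123, -0.992, 0.0], [0.0, -0.0, -1.0]]
wrist_force: [-2.3, -0.0, 3.4]
finger_gap: 0.543
```

>>> move_arm:
  commands:
    - [0.7, [0, 0, 0], 0]
    - [0.9, [0, 0, 0], 0]
    - [0.9, [0, 0, 0], 0]
    - [0.9, [0, 0, 3], 0]
    - [0.9, [0, 0, 5], 0]
    - [0.9, [0, 0, 6], 0]
    - [0.9, [0, 0, 0], 0]
    - [0.9, [0, 0, 0], 0]

```text
time: 13.98
ee_pos: [0.5485, 0.0933, 0.1987]
tool_rot: [[0.992, -0.123, 0.0], [-0.123, -0.992, 0.0], [0.0, -0.0, -1.0]]
wrist_force: [-0.1, 0.0, -0.2]
finger_gap: 0.901
```

Run:
```python
from h import *
c=get_calibration("wrist"); im=camera("wrist"); cv2.imwrite("pics/w8.png",im); np.save("w8.npy",c,allow_pickle=True)
s=env.state(); print(s["time"],s["ee_pos"])
o=np.array([.5485,.0955]);y=-.124
R=np.array([[np.cos(y),-np.sin(y)],[np.sin(y),np.cos(y)]])
for a in [(-.026,.065,.055),(.026,.065,.055),(-.026,-.065,.055),(.026,-.065,.055),(0,.065,.081),(0,-.065,.081)]:
  print(a,proj(c,[np.r_[o+R@a[:2],a[2]]])[0])
```

```text
14.025 [0.54802303 0.09323588 0.19745199]
(-0.026, 0.065, 0.055) [284.73062586 124.13905717]
(0.026, 0.065, 0.055) [360.20031444 124.15461106]
(-0.026, -0.065, 0.055) [289.46958721 294.40611696]
(0.026, -0.065, 0.055) [355.30884633 294.4089132 ]
(0, 0.065, 0.081) [322.51262849 126.36381897]
(0, -0.065, 0.081) [322.42280145 310.67622537]
```

View pics/w8.png

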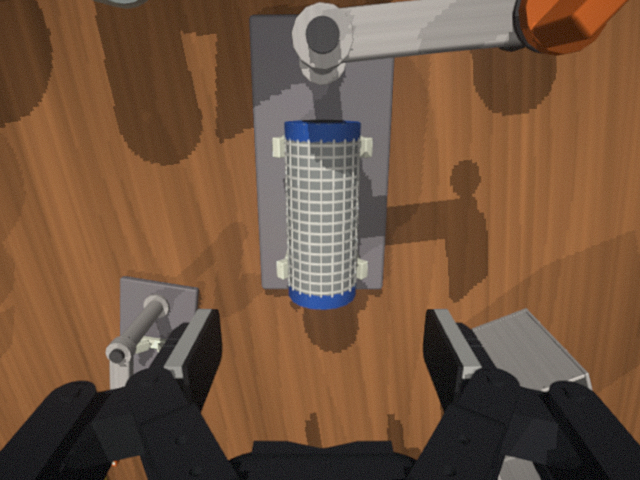

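>>> move_arm:
  commands:
    - [0.9, [0, 0, 2.4], 0.167]
    - [0.9, [0, 0, 2.4], 0.167]
    - [0.9, [0, 0, 2.4], 0.167]
    - [0.9, [0, 0, 0], 0.167]
    - [0.9, [1, 1, 0], 0.167]
    - [0.9, [1.2, 1, 0], 0.167]
    - [0.9, [1.2, 1, 0], 0.167]
    - [0.9, [1.2, 1, 0], 0.167]
    - [0.9, [1.2, 1, 0], 0.167]
    - [0.9, [1.2, 1, 0], 0.167]

```text
time: 15.28
ee_pos: [0.6184, 0.1535, 0.2682]
tool_rot: [[0.018, 1.0, -0.004], [1.0, -0.018, -0.001], [-0.001, -0.004, -1.0]]
wrist_force: [0.3, -0.4, 0.3]
finger_gap: 0.904
```

>>> move_arm:
  commands:
    - [0.9, [1.1, 1, 0], 0.167]
    - [0.9, [1.1, 1, 0], 0.167]
    - [0.9, [1, 1, 0], 0.167]
    - [0.9, [1, 1, 0], 0.16]
    - [0.9, [0, 0, 0], 0]
    - [0.9, [0, 0, 0], 0]

```text
time: 16.02
ee_pos: [0.6601, 0.193, 0.2695]
tool_rot: [[-0.592, 0.806, -0.002], [0.806, 0.592, -0.001], [0.001, -0.002, -1.0]]
wrist_force: [0.9, -0.2, -0.0]
finger_gap: 0.899
```

Run:
```python
from h import *
c=get_calibration("wrist"); im=camera("wrist"); cv2.imwrite("pics/w9.png",im); np.save("w9.npy",c,allow_pickle=True)
s=env.state(); print(s["time"],s["ee_pos"],np.arctan2(s["tool_rot"][1,0],s["tool_rot"][0,0]),s["joint_positions"],s["moment"])
print(proj(c,[[.671,.2038,.147],[.671,.2038,.181]]))
```

```text
16.075 [0.66006786 0.19285206 0.27011783] 2.2051998153618446 [ 2.34864700e-01  3.57137907e-01  8.55684976e-01 -1.49851689e-04
  1.93018051e+00 -1.97038800e+00] [-0.05032222 -0.0257126   0.01121422]
[[324.40682509 247.10365901]
 [324.72959054 265.855908  ]]
```

View pics/w9.png

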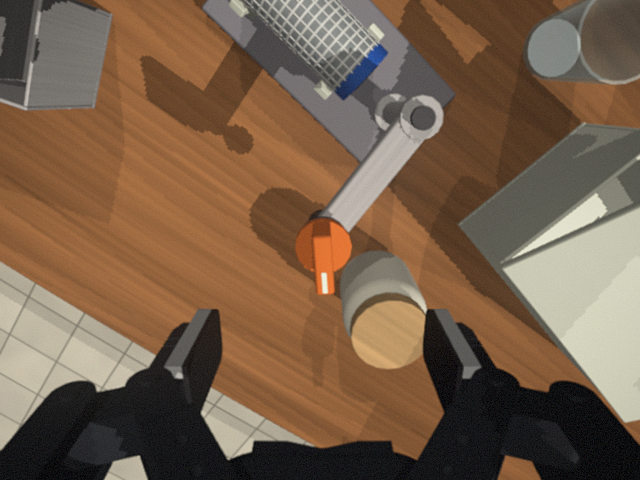

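Run:
```python
from h import *
im=cv2.imread("pics/w9.png"); a=cv2.resize(im[200:310,270:380],None,fx=5.4,fy=5.4,interpolation=cv2.INTER_CUBIC); cv2.imwrite("pics/w9c.png",a)
```

```text
(no output)
```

View pics/w9c.png

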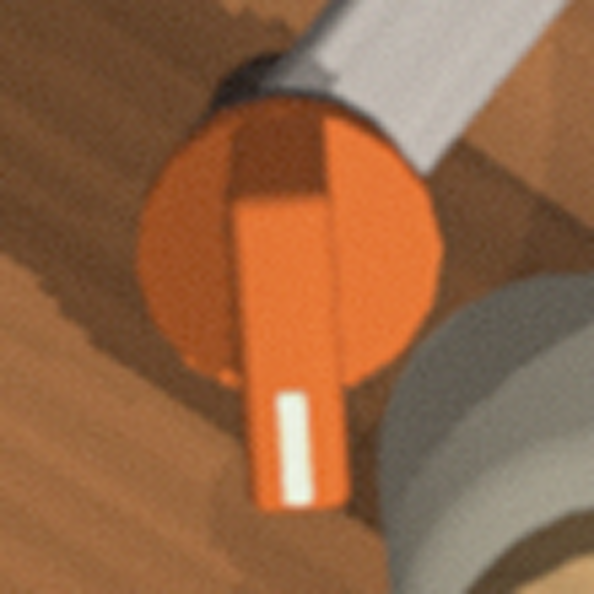

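Run:
```python
from h import *
c=np.load("w9.npy",allow_pickle=True).item()
W=lambda p:(np.array(p,float)-2.2)/5.4+[270,200]
P=onz(c,W([[235,198],[328,196],[350,510],[255,512]]),.181)
print(P,P.mean(0)); d=(P[2]+P[3]-P[0]-P[1])/2; print("len",np.linalg.norm(d),np.linalg.norm(P[0]-P[1]),"dir",np.arctan2(d[1],d[0]))
print("disc",onz(c,W([[290,248]]),.147))
print("post",onz(c,[[422,118]],.129))
```

```text
[[0.6595623  0.18662415 0.181     ]
 [0.65320094 0.19489366 0.181     ]
 [0.68298167 0.22029207 0.181     ]
 [0.68981957 0.21141162 0.181     ]] [0.67139112 0.20330537 0.181     ]
len 0.03912539099113109 0.01043320620076101 dir 0.696252307141783
disc [[0.6705094  0.20247293 0.147     ]]
post [[0.56171026 0.20592228 0.129     ]]
```

>>> move_arm:
  commands:
    - [0.6, [1.1, 1.0, 0], 0.055]
    - [0.6, [0, 0, -3], 0]
    - [0.6, [0, 0, -3], 0]
    - [0.6, [0, 0, -2], 0]
    - [0.6, [0, 0, -1.2], 0]
    - [0.6, [0, 0, 0], 0]
    - [0.6, [0, 0, 0], 0]
  squeeze: 30

```text
time: 16.95
ee_pos: [0.6718, 0.2033, 0.1804]
tool_rot: [[-0.638, 0.77, 0.002], [0.77, 0.638, 0.0], [-0.001, 0.002, -1.0]]
wrist_force: [-0.3, -0.3, 0.2]
finger_gap: 0.6
```

Run:
```python
from h import *
im=camera("wrist"); cv2.imwrite("pics/w10.png",im)
s=env.state(); print(s["time"],s["ee_pos"],np.arctan2(s["tool_rot"][1,0],s["tool_rot"][0,0]),s["moment"],s["wrist_force"])
```

```text
17.0 [0.6718609  0.20332621 0.18059847] 2.262662622207191 [ 0.00928846  0.0123185  -0.00678685] [0.4864818  0.20842588 0.28198843]
```

View pics/w10.png

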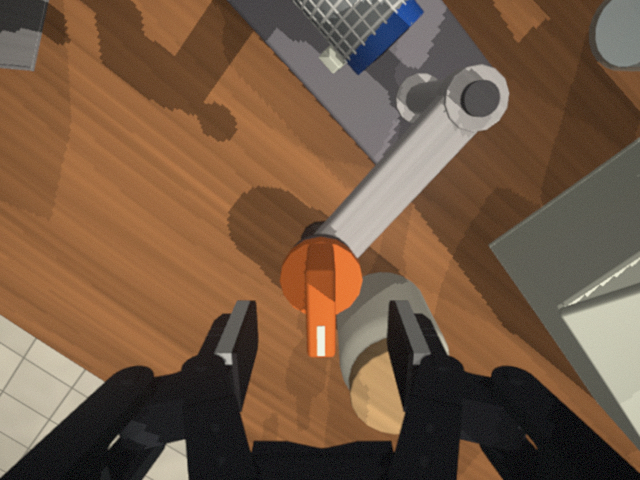

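>>> move_arm:
  commands:
    - [0.6, [0, 0, -0.2], 0]
    - [0, [0, 0, 0], 0]
    - [0, [0, 0, 0], 0]
    - [0, [0, 0, 0], 0]
    - [0, [0, 0, 0], 0]
    - [0, [0, 0, 0], 0]

```text
time: 17.75
ee_pos: [0.6717, 0.2032, 0.1771]
tool_rot: [[-0.638, 0.77, 0.001], [0.77, 0.638, 0.0], [-0.001, 0.001, -1.0]]
wrist_force: [1.5, 0.1, 1.3]
finger_gap: 0.122
```

Run:
```python
from h import *
s=env.state(); print(s["time"],s["ee_pos"],np.arctan2(s["tool_rot"][1,0],s["tool_rot"][0,0]),s["moment"],s["wrist_force"],s["finger_gap"])
post=np.array([.562,.206]); p0=s["ee_pos"][:2]; th0=np.arctan2(*(p0-post)[::-1]); r0=np.linalg.norm(p0-post); print(th0,r0)
th=th0; prev=p0
n=14; st=(-1.695-th0)/n; print("step",st)
for i in range(n+1):
    th+=st; q=post+.110*np.array([np.cos(th),np.sin(th)]); print(np.round((q-prev)*100,2)); prev=q
```

```text
17.75 [0.67170604 0.20318299 0.17712599] 2.2628849582723296 [-0.10199326 -0.38193125  0.13392921] [1.49079732 0.060057   1.33582118] 0.12188537185031781
-0.025672172108768966 0.10974220126511483
step -0.1192377019922308
[-0.09 -1.31]
[-0.27 -1.28]
[-0.42 -1.24]
[-0.56 -1.18]
[-0.7  -1.11]
[-0.83 -1.02]
[-0.94 -0.91]
[-1.04 -0.79]
[-1.13 -0.66]
[-1.2  -0.53]
[-1.25 -0.38]
[-1.29 -0.23]
[-1.31 -0.07]
[-1.31  0.08]
[-1.29  0.24]
```

>>> move_arm:
  commands:
    - [0, [-0.09, -1.3, 0], -0.119]
    - [0, [-0.27, -1.28, 0], -0.119]
    - [0, [-0.42, -1.24, 0], -0.119]
    - [0, [-0.56, -1.18, 0], -0.119]
    - [0, [-0.7, -1.1, 0], -0.119]
    - [0, [0, 0, 0], 0]

```text
time: 18.5
ee_pos: [0.6511, 0.141, 0.1771]
tool_rot: [[-0.096, 0.995, 0.001], [0.995, 0.096, -0.001], [-0.001, 0.001, -1.0]]
wrist_force: [2.7, -3.0, 0.7]
finger_gap: 0.122
```

Run:
```python
from h import *
s=env.state(); p=s["ee_pos"]; print(s["time"],p,np.arctan2(s["tool_rot"][1,0],s["tool_rot"][0,0]),s["moment"],s["wrist_force"],s["finger_gap"])
d=p[:2]-[.562,.206]; print(np.hypot(*d),np.arctan2(d[1],d[0]))
```

```text
18.5 [0.65111548 0.14097963 0.17711708] 1.6672407752179437 [-0.57528829 -0.59226239 -0.03330173] [ 2.68860549 -2.98435114  0.70409173] 0.12189458857700339
0.1103141757639618 -0.6303292937922573
```

>>> move_arm:
  commands:
    - [0, [-0.83, -1.02, 0], -0.119]
    - [0, [-0.94, -0.91, 0], -0.119]
    - [0, [-1.04, -0.79, 0], -0.119]
    - [0, [-1.13, -0.66, 0], -0.119]
    - [0, [-1.2, -0.53, 0], -0.119]
    - [0, [-1.25, -0.38, 0], -0.119]
    - [0, [-1.29, -0.23, 0], -0.119]
    - [0, [0, 0, 0], 0]

```text
time: 19.5
ee_pos: [0.5737, 0.0961, 0.1771]
tool_rot: [[0.671, 0.741, -0.0], [0.741, -0.671, -0.002], [-0.002, 0.001, -1.0]]
wrist_force: [1.7, -5.5, 0.5]
finger_gap: 0.122
```

>>> move_arm:
  commands:
    - [0, [-1.3, -0.07, 0], -0.119]
    - [0, [-0.65, 0.02, 0], -0.06]
    - [0, [-0.65, 0.05, 0], -0.06]
    - [0, [0, 0, 0], 0]

```text
time: 20.0
ee_pos: [0.5483, 0.0963, 0.1771]
tool_rot: [[0.827, 0.562, 0.0], [0.562, -0.827, -0.002], [-0.001, 0.002, -1.0]]
wrist_force: [1.1, -5.9, 1.1]
finger_gap: 0.124
```

Run:
```python
from h import *
s=env.state(); p=s["ee_pos"]; print(s["time"],p,np.arctan2(s["tool_rot"][1,0],s["tool_rot"][0,0]),s["moment"],s["wrist_force"],s["finger_gap"])
d=p[:2]-[.562,.206]; print(np.hypot(*d),np.arctan2(d[1],d[0]))
im=camera("wrist"); cv2.imwrite("pics/w11.png",im)
```

```text
20.0 [0.54828896 0.09628539 0.17708645] 0.5972969552753943 [-0.96811822 -0.29667752 -0.12096999] [ 1.10520348 -5.90240969  1.0936706 ] 0.12415497530326909
0.11056802346695765 -1.6951218449172558
```

View pics/w11.png

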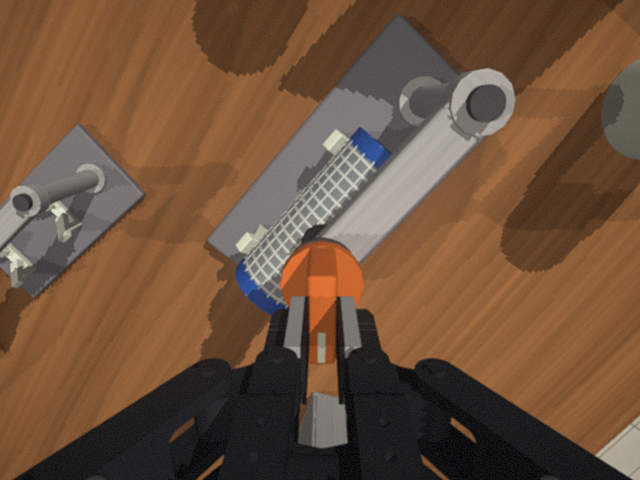

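>>> move_arm:
  commands:
    - [0, [-0.3, 0, 0], 0]
    - [0, [0, 0, 0], 0]

```text
time: 20.3
ee_pos: [0.5472, 0.0963, 0.1772]
tool_rot: [[0.827, 0.563, 0.005], [0.563, -0.827, -0.002], [0.003, 0.004, -1.0]]
wrist_force: [9.6, -5.9, -1.7]
finger_gap: 0.122
```

>>> move_arm:
  commands:
    - [0, [-0.3, 0, 0], 0]
    - [0, [0, 0, 0], 0]

```text
time: 20.55
ee_pos: [0.546, 0.0962, 0.1774]
tool_rot: [[0.827, 0.562, 0.009], [0.562, -0.827, -0.002], [0.007, 0.007, -1.0]]
wrist_force: [16.2, -5.3, -4.0]
finger_gap: 0.128
```

>>> move_arm:
  commands:
    - [0, [0.4, -0.15, 0], 0]
    - [0, [0, 0, 0], 0]
    - [0, [0, 0, 0], 0]

```text
time: 20.92
ee_pos: [0.5474, 0.0958, 0.1772]
tool_rot: [[0.826, 0.563, 0.003], [0.563, -0.826, -0.0], [0.002, 0.002, -1.0]]
wrist_force: [6.2, -2.1, -1.7]
finger_gap: 0.123
```

```bash
cat > r.py <<'E'
from h import *
s=env.state(); p=s["ee_pos"]; print(s["time"],p.round(4),"yaw",round(np.arctan2(s["tool_rot"][1,0],s["tool_rot"][0,0]),4),"M",s["moment"].round(3),"F",s["wrist_force"].round(2),s["finger_gap"].round(3),"q6",s["joint_positions"][5].round(3),"t6",s["joint_torque"][5].round(3))
E
python3 r.py
```

```text
Traceback (most recent call last):
  File "r.py", line 2, in <module>
    s=env.state(); p=s["ee_pos"]; print(s["time"],p.round(4),"yaw",round(np.arctan2(s["tool_rot"][1,0],s["tool_rot"][0,0]),4),"M",s["moment"].round(3),"F",s["wrist_force"].round(2),s["finger_gap"].round(3),"q6",s["joint_positions"][5].round(3),"t6",s["joint_torque"][5].round(3))
                                                                                                                                                                                     ^^^^^^^^^^^^^^^^^^^^^
AttributeError: 'float' object has no attribute 'round'
```

```bash
sed -i 's/s\["finger_gap"\].round(3)/round(s["finger_gap"],3)/' r.py; python3 r.py
```

```text
20.925 [0.5474 0.0958 0.1772] yaw 0.5981 M [-0.349 -1.092 -0.162] F [ 6.17 -2.12 -1.73] 0.123 q6 -0.486 t6 -0.136
```

>>> move_arm:
  commands:
    - [0, [0, 0, 0], -0.08]
    - [0, [0, 0, 0], -0.08]

```text
time: 21.18
ee_pos: [0.5474, 0.0958, 0.1773]
tool_rot: [[0.906, 0.423, 0.003], [0.423, -0.906, -0.0], [0.003, 0.001, -1.0]]
wrist_force: [7.1, -2.4, 0.2]
finger_gap: 0.121
```

```bash
python3 r.py
```

```text
21.175 [0.5474 0.0958 0.1773] yaw 0.4364 M [-0.406 -1.145  0.285] F [ 7.1  -2.37  0.17] 0.121 q6 -0.324 t6 -0.556
```

>>> move_arm:
  commands:
    - [0, [0, 0, 0], -0.08]

```text
time: 21.3
ee_pos: [0.5474, 0.0959, 0.1773]
tool_rot: [[0.937, 0.349, 0.003], [0.349, -0.937, -0.0], [0.003, 0.001, -1.0]]
wrist_force: [7.2, -2.5, -0.0]
finger_gap: 0.122
```

```bash
python3 r.py
```

```text
21.3 [0.5474 0.0959 0.1773] yaw 0.3564 M [-0.43  -1.166  0.318] F [ 7.16 -2.52 -0.  ] 0.122 q6 -0.244 t6 -0.548
```

>>> move_arm:
  commands:
    - [0, [0, 0, 0], -0.08]

```text
time: 21.42
ee_pos: [0.5474, 0.0959, 0.1772]
tool_rot: [[0.962, 0.273, 0.003], [0.273, -0.962, -0.0], [0.003, 0.001, -1.0]]
wrist_force: [5.8, -2.3, -0.9]
finger_gap: 0.12
```

```bash
python3 r.py
```

```text
21.425 [0.5474 0.0959 0.1772] yaw 0.2764 M [-0.37  -1.131  0.269] F [ 5.84 -2.26 -0.94] 0.12 q6 -0.164 t6 -0.548
```

>>> move_arm:
  commands:
    - [0, [0, 0, 0], -0.08]

```text
time: 21.55
ee_pos: [0.5474, 0.0959, 0.1773]
tool_rot: [[0.981, 0.195, 0.003], [0.195, -0.981, -0.0], [0.003, 0.001, -1.0]]
wrist_force: [6.3, -1.9, -0.7]
finger_gap: 0.124
```

```bash
python3 r.py
```

```text
21.55 [0.5474 0.0959 0.1773] yaw 0.1964 M [-0.408 -1.156  0.271] F [ 6.26 -1.91 -0.73] 0.124 q6 -0.084 t6 -0.548
```

>>> move_arm:
  commands:
    - [0, [0, 0, 0], -0.08]

```text
time: 21.68
ee_pos: [0.5474, 0.0959, 0.1773]
tool_rot: [[0.993, 0.116, 0.003], [0.116, -0.993, -0.0], [0.003, 0.0, -1.0]]
wrist_force: [7.1, -2.4, -0.4]
finger_gap: 0.121
```

```bash
python3 r.py
```

```text
21.675 [0.5474 0.0959 0.1773] yaw 0.1165 M [-0.407 -1.16   0.282] F [ 7.07 -2.39 -0.35] 0.121 q6 -0.004 t6 -0.548
```

>>> move_arm:
  commands:
    - [0, [0, 0, 0], -0.08]

```text
time: 21.8
ee_pos: [0.5475, 0.0959, 0.1773]
tool_rot: [[0.999, 0.036, 0.003], [0.036, -0.999, -0.0], [0.003, 0.0, -1.0]]
wrist_force: [7.7, -1.9, -0.7]
finger_gap: 0.123
```

```bash
python3 r.py
```

```text
21.8 [0.5475 0.0959 0.1773] yaw 0.0364 M [-0.315 -1.211  0.326] F [ 7.74 -1.95 -0.65] 0.123 q6 0.076 t6 -0.548
```

>>> move_arm:
  commands:
    - [0, [0, 0, 0], -0.08]

```text
time: 21.92
ee_pos: [0.5475, 0.0959, 0.1773]
tool_rot: [[0.999, -0.044, 0.003], [-0.044, -0.999, -0.0], [0.003, -0.0, -1.0]]
wrist_force: [7.5, -2.6, -1.4]
finger_gap: 0.123
```

```bash
python3 r.py
```

```text
21.925 [0.5475 0.0959 0.1773] yaw -0.0436 M [-0.342 -1.173  0.264] F [ 7.47 -2.55 -1.37] 0.123 q6 0.156 t6 -0.547
```

>>> move_arm:
  commands:
    - [0, [0, 0, 0], -0.08]

```text
time: 22.05
ee_pos: [0.5475, 0.0959, 0.1773]
tool_rot: [[0.992, -0.123, 0.003], [-0.123, -0.992, -0.0], [0.003, -0.0, -1.0]]
wrist_force: [7.9, -2.2, -1.3]
finger_gap: 0.126
```

```bash
python3 r.py
```

```text
22.05 [0.5475 0.0959 0.1773] yaw -0.1235 M [-0.319 -1.241  0.252] F [ 7.87 -2.2  -1.29] 0.126 q6 0.236 t6 -0.547
```

>>> move_arm:
  commands:
    - [0, [0, 0, 0], -0.08]

```text
time: 22.18
ee_pos: [0.5475, 0.0959, 0.1773]
tool_rot: [[0.979, -0.202, 0.003], [-0.202, -0.979, -0.0], [0.003, -0.001, -1.0]]
wrist_force: [6.4, -2.0, -0.6]
finger_gap: 0.123
```

```bash
python3 r.py
```

```text
22.175 [0.5475 0.0959 0.1773] yaw -0.2035 M [-0.343 -1.247  0.326] F [ 6.38 -1.98 -0.62] 0.123 q6 0.316 t6 -0.547
```

>>> move_arm:
  commands:
    - [0, [0, 0, 0], -0.08]

```text
time: 22.3
ee_pos: [0.5475, 0.0959, 0.1773]
tool_rot: [[0.96, -0.28, 0.003], [-0.28, -0.96, -0.0], [0.003, -0.001, -1.0]]
wrist_force: [7.4, -1.3, -0.2]
finger_gap: 0.126
```

```bash
python3 r.py
```

```text
22.3 [0.5475 0.0959 0.1773] yaw -0.2836 M [-0.344 -1.238  0.343] F [ 7.41 -1.27 -0.19] 0.126 q6 0.396 t6 -0.547
```

>>> move_arm:
  commands:
    - [0, [0, 0, 0], -0.08]

```text
time: 22.42
ee_pos: [0.5475, 0.0959, 0.1773]
tool_rot: [[0.935, -0.356, 0.003], [-0.356, -0.935, -0.0], [0.003, -0.001, -1.0]]
wrist_force: [7.2, -2.6, -0.1]
finger_gap: 0.123
```

```bash
python3 r.py
```

```text
22.425 [0.5475 0.0959 0.1773] yaw -0.3636 M [-0.336 -1.25   0.275] F [ 7.23 -2.55 -0.14] 0.123 q6 0.476 t6 -0.547
```

>>> move_arm:
  commands:
    - [0, [0, 0, 0], -0.08]

```text
time: 22.55
ee_pos: [0.5476, 0.0959, 0.1773]
tool_rot: [[0.903, -0.429, 0.003], [-0.429, -0.903, -0.0], [0.003, -0.001, -1.0]]
wrist_force: [7.7, -1.2, -1.0]
finger_gap: 0.122
```

```bash
python3 r.py
```

```text
22.55 [0.5476 0.0959 0.1773] yaw -0.4436 M [-0.388 -1.302  0.267] F [ 7.73 -1.25 -1.03] 0.122 q6 0.556 t6 -0.547
```

>>> move_arm:
  commands:
    - [0, [0, 0, 0], -0.08]

```text
time: 22.68
ee_pos: [0.5476, 0.0959, 0.1773]
tool_rot: [[0.866, -0.5, 0.003], [-0.5, -0.866, -0.0], [0.003, -0.002, -1.0]]
wrist_force: [7.5, -2.5, -0.8]
finger_gap: 0.121
```

```bash
python3 r.py
```

```text
22.675 [0.5476 0.0959 0.1773] yaw -0.5235 M [-0.371 -1.272  0.278] F [ 7.52 -2.52 -0.8 ] 0.121 q6 0.636 t6 -0.547
```

>>> move_arm:
  commands:
    - [0, [0, 0, 0], -0.08]

```text
time: 22.8
ee_pos: [0.5476, 0.0959, 0.1773]
tool_rot: [[0.823, -0.568, 0.003], [-0.568, -0.823, -0.0], [0.003, -0.002, -1.0]]
wrist_force: [7.5, -1.4, 0.0]
finger_gap: 0.125
```

```bash
python3 r.py
```

```text
22.8 [0.5476 0.0959 0.1773] yaw -0.6035 M [-0.307 -1.316  0.299] F [ 7.48 -1.43  0.05] 0.125 q6 0.716 t6 -0.544
```

>>> move_arm:
  commands:
    - [0, [0, 0, 0], -0.08]

```text
time: 22.92
ee_pos: [0.5476, 0.0959, 0.1774]
tool_rot: [[0.775, -0.632, 0.004], [-0.632, -0.775, 0.0], [0.003, -0.002, -1.0]]
wrist_force: [7.1, -2.7, -0.0]
finger_gap: 0.124
```

```bash
python3 r.py
```

```text
22.925 [0.5476 0.0959 0.1774] yaw -0.6836 M [-0.33  -1.321  0.38 ] F [ 7.09 -2.74 -0.01] 0.124 q6 0.796 t6 -0.493
```

>>> move_arm:
  commands:
    - [0, [0, 0, 0], -0.05]

```text
time: 23.05
ee_pos: [0.5476, 0.0959, 0.1774]
tool_rot: [[0.743, -0.669, 0.004], [-0.669, -0.743, 0.0], [0.003, -0.002, -1.0]]
wrist_force: [6.9, -1.5, 0.3]
finger_gap: 0.125
```

```bash
python3 r.py; python3 r.py
```

```text
23.05 [0.5476 0.0959 0.1774] yaw -0.7328 M [-0.324 -1.26   0.362] F [ 6.89 -1.55  0.29] 0.125 q6 0.845 t6 -0.017
23.05 [0.5476 0.0959 0.1774] yaw -0.7328 M [-0.324 -1.26   0.362] F [ 6.89 -1.55  0.29] 0.125 q6 0.845 t6 -0.017
```

>>> move_arm:
  commands:
    - [0, [0, 0, 0], -0.05]

```text
time: 23.18
ee_pos: [0.5476, 0.0959, 0.1775]
tool_rot: [[0.709, -0.705, 0.004], [-0.705, -0.709, 0.0], [0.003, -0.003, -1.0]]
wrist_force: [6.5, -1.9, 0.0]
finger_gap: 0.127
```

```bash
python3 r.py
```

```text
23.175 [0.5476 0.0959 0.1775] yaw -0.7824 M [-0.295 -1.287  0.436] F [ 6.52 -1.89  0.05] 0.127 q6 0.895 t6 -0.112
```

>>> move_arm:
  commands:
    - [0, [0, 0, 0], -0.05]

```text
time: 23.3
ee_pos: [0.5476, 0.096, 0.1776]
tool_rot: [[0.673, -0.739, 0.004], [-0.739, -0.673, 0.0], [0.003, -0.003, -1.0]]
wrist_force: [8.2, -2.0, -0.4]
finger_gap: 0.126
```

```bash
python3 r.py
```

```text
23.3 [0.5476 0.096  0.1776] yaw -0.8323 M [-0.317 -1.235  0.406] F [ 8.19 -2.04 -0.39] 0.126 q6 0.945 t6 -0.102
```

>>> move_arm:
  commands:
    - [0, [0.2, 0, 0], 0]
    - [0.3, [0, 0, 0], 0]
    - [0.6, [0, 0, 0], 0]
    - [0.6, [0, 0, 0], 0]
    - [0.6, [0, 0, 2], 0]
    - [0.6, [0, 0, 4], 0]
    - [0.6, [0, 0, 5], 0]
    - [0.6, [0, 0, 0], 0]

```text
time: 24.3
ee_pos: [0.5494, 0.0958, 0.2942]
tool_rot: [[0.672, -0.74, 0.011], [-0.741, -0.672, 0.001], [0.006, -0.009, -1.0]]
wrist_force: [0.0, 0.3, 0.6]
finger_gap: 0.601
```

```bash
python3 r.py
python3 - <<'E'
from h import *
c=get_calibration("wrist"); im=camera("wrist"); cv2.imwrite("pics/w12.png",im)
s=camera("scene"); cv2.imwrite("pics/s12.png",cv2.resize(s[220:350,310:460],None,fx=4,fy=4,interpolation=cv2.INTER_CUBIC))
E
```

```text
24.3 [0.5494 0.0958 0.2942] yaw -0.8339 M [ 0.012 -0.004 -0.058] F [0.03 0.35 0.55] 0.601 q6 0.945 t6 0.001
```

View pics/w12.png

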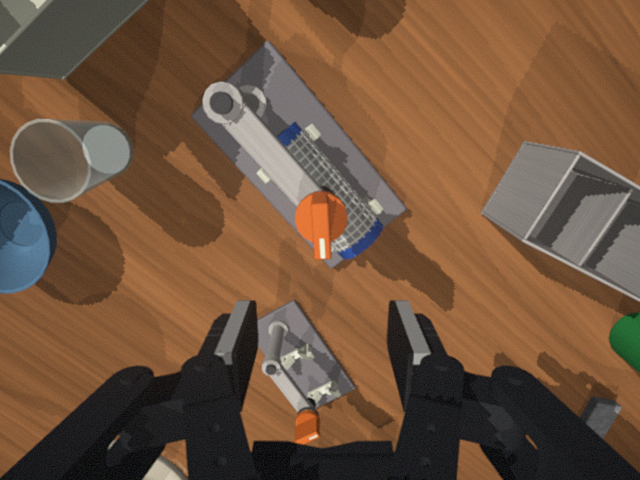

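View pics/s12.png

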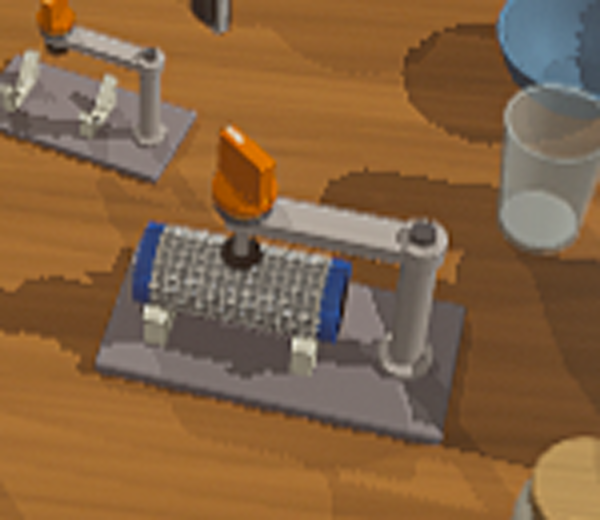

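Run:
```python
from h import *
c=get_calibration("wrist"); k=onz(c,[[321,217]],.147)[0]; print("knob",k,"off",np.hypot(*(k[:2]-[.5485,.0955]))*1000)
p=onz(c,[[224,101]],.129)[0]; print("post",p,"r",np.hypot(*(k-p)[:2]))
env.hand_in(); print(env.state()["time"])
```

```text
knob [0.54847733 0.09738937 0.147     ] off 1.8895104306799557
post [0.56216344 0.20363362 0.129     ] r 0.10712212030260009
the job is handed in; nothing more can be done
the job is handed in; nothing more can be done
```

I seated the filter in the large grey cradle, swung the clamp arm to its stop and turned the thumbscrew clockwise about 1.43 rad. I stopped once the clutch slipped, let go and handed in at about 24 s.

**First grasp failed:** I gripped the filter too high and it slipped out as I carried it, landing beside the small grey cradle. I did not check that cradle for movement. I gripped the filter again at axis height, and it held through to seating.

**Last checks:**
- **Seating:** in the wrist picture the filter ends matched the predicted seat to about 2 mm. The later scene picture shows it lying in both saddles with the foot on it.
- **Clamp position:** the thumbscrew axis measured about 2 mm from the cradle's middle.
- **Slip:** torque turning freely read about 0.25–0.34 N m, rose to 0.36–0.38 as the foot touched, then levelled at 0.44 and 0.41 over the last two steps. I put the foot force at 20–23 N from that torque and how far I turned; it was not measured directly.
- **Disagreement:** the last joint's torque fell instead of rising at contact. I could not explain that and relied on the wrist moment.
- **Release:** the wrist force was near zero after letting go, and the gripper was well clear.
- **Other things:** I saw nothing touched on the way, but I did not measure the other objects again at the end.

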